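# Unstack the slide boxes onto their colour cradles

## Task

The four slide boxes stand in two stacks: unstack them and set each one on the cradle of its own colour, flat on the base plate, centred between the two end stops and lined up with the cradle. Lift only one box at a time (never a large box with a small one still on it), keep the boxes right way up, and leave the culture plate and the forceps where they lie.

Things in the scene. Friction and masses are not known exactly. Their poses are not given: they have to be found in the camera images.
- red_box_center (a point): small red closed slide storage box with a blank white label on its lid, 76 mm long (its x axis) x 42 mm wide (y) x 40 mm high, 110 g or so, rigid, lid shut for good; at the start it lies on top of one of the two large boxes, either one, roughly lengthwise. The point is the box's centre, half-way up (20 mm above its underside).
- yellow_box_center (a point): small yellow closed slide storage box with a blank white label on its lid, 76 mm long (its x axis) x 42 mm wide (y) x 40 mm high, 110 g or so, rigid, lid shut for good; at the start it lies on top of one of the two large boxes, either one, roughly lengthwise. The point is the box's centre, half-way up (20 mm above its underside).
- blue_box_center (a point): large blue closed slide storage box with a blank white label on its lid, 104 mm long (its x axis) x 54 mm wide (y) x 40 mm high, 200 g or so, rigid, lid shut for good; at the start it stands on the worktop with one of the small boxes lying on it. The point is the box's centre, half-way up (20 mm above its underside).
- green_box_center (a point): large green closed slide storage box with a blank white label on its lid, 104 mm long (its x axis) x 54 mm wide (y) x 40 mm high, 200 g or so, rigid, lid shut for good; at the start it stands on the worktop with one of the small boxes lying on it. The point is the box's centre, half-way up (20 mm above its underside).
- red_cradle: red cradle for the red box, fixed to the worktop: a flat base plate 4 mm thick, 106 x 56 mm, with a 6 mm thick end stop across each end, 14 mm high above the worktop; the 94 mm between the stops run along its x axis (76 mm box, so 9 mm to spare at each end), its long sides are open. Origin at the centre of its underside, on the worktop; z is up.
- yellow_cradle: yellow cradle for the yellow box, fixed to the worktop: a flat base plate 4 mm thick, 106 x 56 mm, with a 6 mm thick end stop across each end, 14 mm high above the worktop; the 94 mm between the stops run along its x axis (76 mm box, so 9 mm to spare at each end), its long sides are open. Origin at the centre of its underside, on the worktop; z is up.
- blue_cradle: blue cradle for the blue box, fixed to the worktop: a flat base plate 4 mm thick, 134 x 68 mm, with a 6 mm thick end stop across each end, 14 mm high above the worktop; the 122 mm between the stops run along its x axis (104 mm box, so 9 mm to spare at each end), its long sides are open. Origin at the centre of its underside, on the worktop; z is up.
- green_cradle: green cradle for the green box, fixed to the worktop: a flat base plate 4 mm thick, 134 x 68 mm, with a 6 mm thick end stop across each end, 14 mm high above the worktop; the 122 mm between the stops run along its x axis (104 mm box, so 9 mm to spare at each end), its long sides are open. Origin at the centre of its underside, on the worktop; z is up.
- plate_center (a point): loose round culture plate, 93 mm across, 15 mm high, to be left alone. The point is its centre, half-way up.
- forceps_center (a point): loose metal forceps lying flat, 12 x 130 x 10 mm (long along its y axis), to be left alone. The point is its centre, half-way up.

How it is judged:
At the end, for the whole second after the job is handed in: Each of the four boxes lies flat on the base plate of the cradle of its own colour, its centre within 12 mm of the cradle's centre seen from above, its long axis within 0.15 rad of the cradle's (either way round), tilted less than 0.08 rad, released and at rest (horizontal distance between red_box_center and red_cradle below 0.012 m and z of red_box_center in the frame of red_cradle below 0.0275 m and angle between the x axis of red_box_center and the x axis of red_cradle, either way round below 0.15 rad and angle between each of red_box_center, yellow_box_center, blue_box_center, green_box_center's own z axis and vertical below 0.08 rad and horizontal distance between yellow_box_center and yellow_cradle below 0.012 m and z of yellow_box_center in the frame of yellow_cradle below 0.0275 m and angle between the x axis of yellow_box_center and the x axis of yellow_cradle, either way round below 0.15 rad and horizontal distance between blue_box_center and blue_cradle below 0.012 m and z of blue_box_center in the frame of blue_cradle below 0.0275 m and angle between the x axis of blue_box_center and the x axis of blue_cradle, either way round below 0.15 rad and horizontal distance between green_box_center and green_cradle below 0.012 m and z of green_box_center in the frame of green_cradle below 0.0275 m and angle between the x axis of green_box_center and the x axis of green_cradle, either way round below 0.15 rad); the robot touches nothing.
It fails at once if a box is tipped by more than 1 rad (angle between any of red_box_center, yellow_box_center, blue_box_center, green_box_center's own z axis and vertical above 1 rad).
It fails at once if a large box is lifted with a small box still on it ((height (world z) of blue_box_center above 0.04 m and horizontal distance between red_box_center and blue_box_center below 0.05 m and z of red_box_center in the frame of blue_box_center between 0.03 and 0.048 m) or (height (world z) of green_box_center above 0.04 m and horizontal distance between red_box_center and green_box_center below 0.05 m and z of red_box_center in the frame of green_box_center between 0.03 and 0.048 m) or (height (world z) of blue_box_center above 0.04 m and horizontal distance between yellow_box_center and blue_box_center below 0.05 m and z of yellow_box_center in the frame of blue_box_center between 0.03 and 0.048 m) or (height (world z) of green_box_center above 0.04 m and horizontal distance between yellow_box_center and green_box_center below 0.05 m and z of yellow_box_center in the frame of green_box_center between 0.03 and 0.048 m)).
It fails at once if the culture plate or the forceps are moved by more than 25 mm (distance of any of plate_center, forceps_center from where it was at the start of the episode above 0.025 m).
It also fails if it takes over 136 s, if anything falls off the work surface, if the arm or the gripper's body presses on something with over 40 N, if the wrist force passes 120 N, or if a joint passes its speed limit or range.

## Robot

A 6-joint arm with a two-finger parallel gripper is mounted at the origin on a cart in front of the work surface, level with it; the furniture and walls round the work are solid. World frame = base frame: x ahead of the robot, y to its left, z up, the work surface at z = 0. Lengths are in m, angles in rad, forces in N, time in s.
With the tool pointing down it reaches from about 0.375 to 0.9 m from the base axis. Payload 3.1 kg.
Tool frame: the origin (TCP) lies at the very end of the fingers, on their centre line; the grasp point (between the pads) lies 19 mm behind it; x points along the fingers, z is the direction in which the jaws open and shut, and the axes are right-handed (so a half turn about x gives the same grasp; the last joint's range is limited). The gripper opens to 85 mm and grips with 20 to 120 N. Pads are 22 mm wide; open, the fingers measure 114 mm over their backs; the gripper's body (76 mm by 85 mm) begins 54 mm behind the grasp point. The pads swing forward as they close: fully open they stand 13 mm farther back than shut.
Start: joints at [-1.417, 0.527, 1.433, -0, 1.181, -0.178], TCP at [0.204, -0.591, 0.231] pointing down, gripper open.
Joint ranges: [-3.08, 3.08], [-0.75, 2.2], [0.22, 2.44], [-1.43, 4.57], [0, 2.65], [-2.85, 2.85]. Speed limits (rad/s): [2.79, 2.79, 3.14, 3.14, 3.14, 3.14].

## Interface

Orientations are given as a unit quaternion [x, y, z, w].
In Python, from station import manip, viewer, job gives the robot as it stands.
- The arm moves only by the tool move_arm, never from a script. Its argument "deltas" is one flat list of numbers, 7 for each row, row after row: the finger opening in mm, from 0 to 85.4, then the shift along the tool's x, y, z in mm, then the turn, a rotation vector about the tool's x, y, z in degrees. In form: [jaw, tx, ty, tz, rx, ry, rz, jaw, tx, ty, tz, rx, ry, rz, ...]. A call has 1 to 10 rows; each row shifts and turns the commanded pose from where the row before left it, along the tool's axes as they then stand; what a row does not reach is not made up. A row lasts 1/10 s, in which the tool goes at most 50 mm and 8.59 degrees, less where a joint would pass 70% of its speed; a pose out of reach is approached as far as the arm can. A call is refused whole if a number of a shift passes 50 or a number of a turn 8.59, either way. A call with a gripper value outside its range is refused whole. The fingers move at their own pace and stop on an object; "force" is the grip in N (left out, the last holds). Time passes only in rows, so rows that do not move let the fingers close. It gives the time, the measured TCP pose, the force and the opening at its end, in the units of the state.
- manip.sense(): the state, without advancing time (a new reading comes with each control period).
- viewer.snapshot(name): name is "scene" or "top" or "wrist"; returns a dict with "image" (480x640x3 uint8, red, green, blue), "depth" (480x640 float32, m along the optical axis (not along the pixel's ray), 0 where there is no reading), "fovy" (degrees; the focal length in pixels is half the picture's height over the tangent of half this angle, whatever the lens; pixels are square), "cx", "cy" (the principal point, pixels), "k1" (the pictures are not rectified: a ray, as slopes to the right and down, at radius r is drawn at 1 + k1 r^2 times it, then the intrinsics apply), "R" (3x3) and "t" (3): a world point X has camera coordinates R X + t. Camera axes: x right, y down, z forward; pixel columns grow to the right and rows downward; lengths in m; the calibration is good to about 2 mm. A picture is of the moment at which its call begins.
- job.sign_off(): hands the job in, once; it reports no verdict.
The state is a dict: "t": time; "q": joint angles; "qd": joint speeds; "tau": joint torques, N m; "tcp_pos": TCP position; "tool_rot": TCP orientation; "force": force on the tool from outside, world axes, zero at the start; "ft_torque": the same for the moment, N m; "finger_gap": opening from 0.0 (shut) to 1.0 (fully open).
Only numpy, scipy, OpenCV 4.12 (cv2) and the standard library are available. Lean on these libraries where they do the work, as an engineer would, in place of code of your own. Each camera call takes 0.05 s, during which the arm holds its last target.

## Working session

There is one attempt and no reset: what is moved stays moved. The work goes in short steps, Python scripts to look and compute and a tool call to move; the robot and the scene stay as the last step left them, time stands still between calls to the robot, and variables do not carry over. Pictures are saved under pics/ and viewed, and the job is handed in when it is done.

Besides the shell and the picture viewer there is one more tool, called after "Request:" in YAML: its name, and indented under it one key for each argument. move_arm: Moves the arm, as the interface text tells. Its arguments: {"type":"object","properties":{"deltas":{"type":"array"},"force":{"type":"number"}},"required":["deltas"]}

```bash
mkdir -p pics; ls; python3 - <<'E'
from station import manip, viewer, job
import cv2
for n in("scene","top","wrist"):
    s=viewer.snapshot(n); cv2.imwrite(f"pics/{n}0.png",s["image"][:,:,::-1])
    print(n,s["fovy"],s["cx"],s["cy"],s["k1"],s["R"],s["t"])
print(manip.sense())
E
```

```text
pics
scene 56.03729264059532 322.54327841109546 239.8724327224146 -0.03984861595357186 [[-0.77804955 -0.62800154  0.01590491]
 [-0.45942861  0.55156739 -0.69620311]
 [ 0.428444   -0.54898769 -0.71766863]] [0.39565931 0.28030552 0.94834241]
top 54.11854130448846 316.6265944120644 235.27040580281843 -0.04550108543821507 [[-1.99164150e-02 -9.99794290e-01 -3.83591681e-03]
 [-9.82702101e-01  2.02821882e-02 -1.84079370e-01]
 [ 1.84119304e-01  1.03362389e-04 -9.82903897e-01]] [0.00248336 0.5367322  1.17901257]
wrist 64.71218130423009 317.9976555106467 239.70999135152937 -0.06587601529924372 [[ 0.32550298 -0.94553656 -0.00290229]
 [-0.90121679 -0.31117165  0.30162973]
 [-0.28610505 -0.09556579 -0.95342073]] [-0.62353325 -0.03786377  0.38133189]
{'t': 0.15, 'q': array([-1.41750492e+00,  5.28264908e-01,  1.43361395e+00,  1.15375591e-05,
        1.18143475e+00, -1.78478776e-01]), 'qd': array([-1.25255308e-03, -2.59751930e-03, -4.31526192e-03, -4.54276007e-04,
       -7.28857262e-04, -2.95851900e-05]), 'tau': array([ 5.52995407e-04, -4.42747092e+01, -1.78275079e+01, -2.41520092e-04,
        5.65613882e-03,  9.02792721e-06]), 'tcp_pos': array([ 0.20352971, -0.59033912,  0.23054899]), 'tool_rot': array([ 0.41101299,  0.57611993, -0.41013648,  0.57527577]), 'force': array([ 0.17894045, -0.47967166, -0.43486627]), 'ft_torque': array([0.00957035, 0.04551725, 0.02070549]), 'finger_gap': 1.0030366594595186}
```

View pics/top0.png

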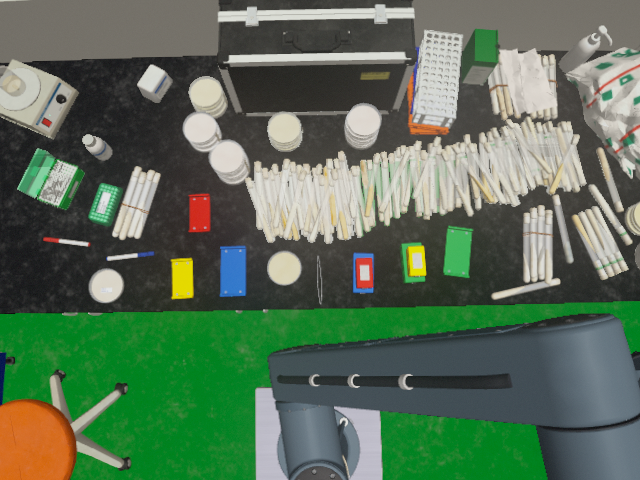

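View pics/scene0.png

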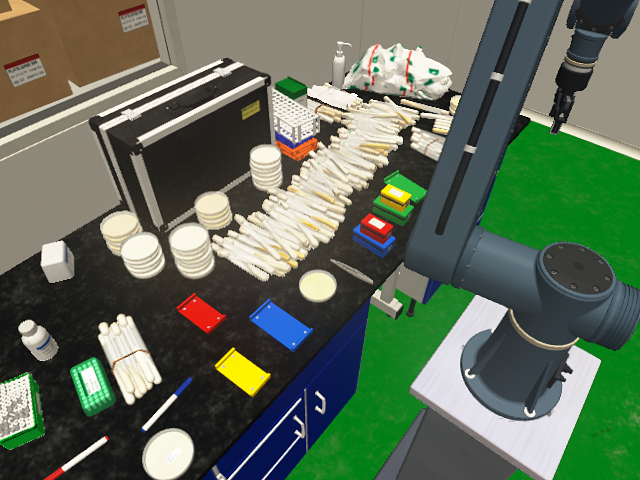

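The top view shows the red box on blue at (363,272) and the yellow box on green at (414,262). The cradles are red (200,213), yellow (182,278), blue (233,271) and green (458,252). The plate is at (284,268) and the forceps at (320,280). Next I'll measure the poses.

```bash
cat > h.py <<'E'
import numpy as np, cv2
from station import manip, viewer, job
def cloud(s):
    f=240/np.tan(np.radians(s["fovy"])/2)
    K=np.array([[f,0,s["cx"]],[0,f,s["cy"]],[0,0,1]])
    v,u=np.mgrid[0:480,0:640].astype(float)
    p=cv2.undistortPoints(np.stack([u.ravel(),v.ravel()],1)[:,None],K,np.array([s["k1"],0,0,0,0.]))[:,0]
    z=s["depth"].ravel()
    c=np.c_[p*z[:,None],z]
    return ((c-s["t"])@s["R"]).reshape(480,640,3)
HUE={"red":[(0,8),(172,180)],"yellow":[(24,35)],"green":[(50,75)],"blue":[(100,120)]}
def mask(s,col):
    h=cv2.cvtColor(s["image"],cv2.COLOR_RGB2HSV)
    m=np.zeros((480,640),bool)
    for a,b in HUE[col]: m|=(h[...,0]>=a)&(h[...,0]<=b)
    return m&(h[...,1]>120)&(h[...,2]>60)
def rect(P):
    (c,(a,b),t)=cv2.minAreaRect((P*1000).astype(np.float32))
    if a<b: a,b=b,a;t+=90
    t=(t+90)%180-90
    return np.round(c,1),round(a,1),round(b,1),round(t,2)
def blobs(s,col,zlo,zhi,win=None,minn=60):
    X=cloud(s); m=mask(s,col)&(X[...,2]>zlo)&(X[...,2]<zhi)&(X[...,0]<.75)&(X[...,0]>.3)&(s["depth"]>0)
    if win: m&=(X[...,1]>win[0])&(X[...,1]<win[1])
    n,l,st,cc=cv2.connectedComponentsWithStats(m.astype(np.uint8))
    for i in range(1,n):
        if st[i,4]<minn: continue
        Q=X[l==i]
        print(col,zlo,"n",st[i,4],"px",cc[i].round(),"zmed",round(np.median(Q[:,2])*1000,1),"rect",*rect(Q[:,:2]))
E
python3 - <<'E'
from h import *
for n in ("top","scene"):
    s=viewer.snapshot(n); print(n)
    for c in HUE:
        for r in((-.01,.025),(.03,.05),(.07,.09)): blobs(s,c,*r)
    X=cloud(s)
    if n=="top":
        for p in((284,268),(320,280),(320,262),(318,298),(363,272),(414,262)): print(p,X[p[1],p[0]].round(3))
I=viewer.snapshot("top")["image"][195:315,150:490,::-1]
cv2.imwrite("pics/crop.png",cv2.resize(I,None,fx=2.35,fy=2.35,interpolation=cv2.INTER_CUBIC))
E
```

```text
top
red -0.01 n 832 px [199. 213.] zmed 4.2 rect [616.2 314.2] 113.8 62.8 0.87
red -0.01 n 77 px [ 51. 239.] zmed 9.2 rect [549.4 726.4] 49.7 14.5 81.18
red 0.07 n 335 px [364. 272.] zmed 79.6 rect [ 433.9 -125.8] 74.1 40.8 -1.83
yellow -0.01 n 869 px [182. 278.] zmed 4.2 rect [436.6 356.7] 112.3 62.2 3.86
yellow 0.07 n 357 px [416. 261.] zmed 79.3 rect [ 460.7 -260.6] 76.6 42.9 0.07
green -0.01 n 117 px [ 74. 190.] zmed 10.0 rect [688.3 667.2] 118.1 9.7 -21.12
green -0.01 n 157 px [111. 210.] zmed 15.6 rect [630.5 555.6] 117.7 47.1 -38.11
green -0.01 n 1236 px [457. 252.] zmed 3.5 rect [ 492.9 -389.1] 137.9 72.8 -8.05
green 0.03 n 141 px [ 69. 188.] zmed 40.4 rect [687.  663.7] 118.4 9.0 -21.03
green 0.03 n 75 px [103. 191.] zmed 31.9 rect [677.7 572. ] 66.0 39.6 -58.55
green 0.03 n 294 px [409. 265.] zmed 39.5 rect [ 462.3 -258.2] 104.8 55.2 3.6
blue -0.01 n 1288 px [233. 271.] zmed 4.4 rect [453.7 218.4] 137.6 70.7 0.49
blue -0.01 n 71 px [146. 254.] zmed 10.4 rect [503.7 454.5] 40.8 13.8 -84.5
blue 0.03 n 264 px [361. 273.] zmed 39.6 rect [ 438.3 -127.4] 103.0 53.4 -2.04
(284, 26
[... 752 characters left out ...]
.01 n 372 px [102. 399.] zmed 13.6 rect [644.2 577.3] 118.7 63.1 -15.38
green -0.01 n 324 px [ 28. 436.] zmed 13.2 rect [649.5 708.3] 81.4 42.7 -80.52
green 0.03 n 249 px [393. 208.] zmed 39.7 rect [ 462.1 -254.2] 103.5 54.6 4.22
green 0.03 n 146 px [ 81. 378.] zmed 30.9 rect [658.4 586.4] 81.6 27.6 -31.52
green 0.03 n 388 px [ 26. 415.] zmed 41.9 rect [683.2 682.9] 136.4 63.0 -42.33
blue -0.01 n 220 px [372. 247.] zmed 12.6 rect [ 428.4 -104.3] 108.9 44.2 23.21
blue -0.01 n 1594 px [280. 325.] zmed 4.6 rect [452.1 220.2] 135.4 71.9 0.73
blue -0.01 n 123 px [183. 386.] zmed 10.0 rect [502.  457.8] 43.6 11.7 -86.85
blue 0.03 n 262 px [374. 239.] zmed 39.3 rect [ 438.  -123.4] 104.1 55.8 -2.77
```

View pics/crop.png

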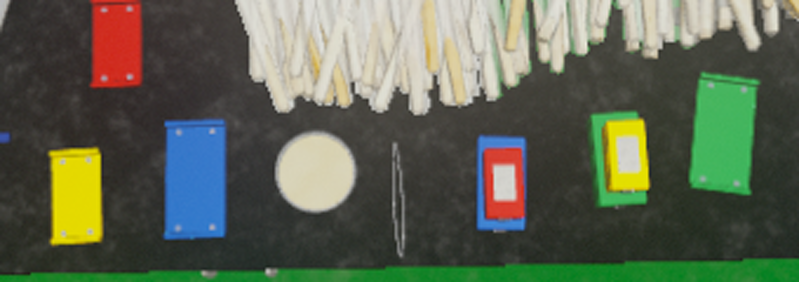

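```bash
cat >> h.py <<'E'
from scipy.spatial.transform import Rotation as Rn
def target_R(yaw_deg,near):
    # tool x down, tool z (jaw) along box y; choose the half turn nearest
    best=None
    for s in(1,-1):
        a=np.radians(yaw_deg); z=s*np.array([-np.sin(a),np.cos(a),0]); x=np.array([0,0,-1.]); y=np.cross(z,x)
        R=Rn.from_matrix(np.c_[x,y,z]); d=(near.inv()*R).magnitude()
        if best is None or d<best[0]: best=(d,R)
    return best[1]
def plan(xyz_mm,yaw=None,jaw=85.4,step=48,n=None):
    s=manip.sense(); p=np.array(s["tcp_pos"])*1000; R=Rn.from_quat(s["tool_rot"])
    T=target_R(yaw,R) if yaw is not None else R
    D=np.array(xyz_mm,float)-p; rv=(R.inv()*T).as_rotvec(degrees=True)
    k=n or max(1,int(np.ceil(max(np.linalg.norm(D)/step,np.linalg.norm(rv)/8.4))))
    print("pos",p.round(1),"rot",rv.round(2),"rows",k,"q6",np.round(s["q"][5],2))
    out=[]; Rc=R; pc=p.copy()
    for i in range(k):
        goal=p+D*(i+1)/k; d=np.round(Rc.inv().apply(goal-pc),1)
        Rg=R*Rn.from_rotvec(rv*(i+1)/k,degrees=True); r=np.round((Rc.inv()*Rg).as_rotvec(degrees=True),1)
        out+=[jaw,*d.tolist(),*r.tolist()]; pc=pc+Rc.apply(d); Rc=Rc*Rn.from_rotvec(r,degrees=True)
    for i in range(0,len(out),7): print(out[i:i+7])
def where():
    s=manip.sense(); R=Rn.from_quat(s["tool_rot"]).as_matrix()
    print("t",round(s["t"],2),"tcp",(s["tcp_pos"]*1000).round(1),"xax",R[:,0].round(3),"jaw yaw",np.degrees(np.arctan2(-R[0,2],R[1,2])).round(2),"gap",round(s["finger_gap"]*85.4,1),"F",s["force"].round(1),"q",np.round(s["q"],2))
E
python3 - <<'E'
from h import *
where(); plan((400,-190,240),0)
E
```

```text
t 0.3 tcp [ 203.6 -590.7  231. ] xax [-0.     0.001 -1.   ] jaw yaw -160.99 gap 85.4 F [ 0.9 -0.2 -0.4] q [-1.42  0.53  1.43  0.    1.18 -0.18]
pos [ 203.6 -590.7  231. ] rot [19.01 -0.04 -0.  ] rows 10 q6 -0.18
[85.4, -0.9, 31.6, -31.5, 1.9, -0.0, -0.0]
[85.4, -0.9, 30.6, -32.5, 1.9, -0.0, 0.0]
[85.4, -0.8, 29.5, -33.5, 1.9, -0.0, 0.0]
[85.4, -0.9, 28.3, -34.5, 1.9, -0.0, 0.0]
[85.4, -0.9, 27.2, -35.4, 1.9, -0.0, 0.0]
[85.4, -0.9, 26.0, -36.2, 1.9, -0.0, 0.0]
[85.4, -0.8, 24.7, -37.1, 1.9, -0.0, 0.0]
[85.4, -0.9, 23.6, -38.0, 1.9, -0.0, 0.0]
[85.4, -0.9, 22.2, -38.6, 1.9, -0.0, 0.0]
[85.4, -0.9, 21.0, -39.4, 1.9, -0.0, 0.0]
```

Request:
move_arm:
  deltas: [85.4,-1,31.6,-31.5,1.9,0,0,85.4,-1,30.6,-32.5,1.9,0,0,85.4,-1,29.5,-33.5,1.9,0,0,85.4,-1,28.3,-34.5,1.9,0,0,85.4,-1,27.2,-35.4,1.9,0,0,85.4,-1,26,-36.2,1.9,0,0,85.4,-1,24.7,-37.1,1.9,0,0,85.4,-1,23.6,-38,1.9,0,0,85.4,-1,22.2,-38.6,1.9,0,0,85.4,-1,21,-39.4,1.9,0,0]
  force: 50

```text
t: 1.3
tcp_pos: [0.4006, -0.1887, 0.2416]
tool_rot: [0.5, 0.499, -0.5, 0.5]
force: [0.6, -0.5, 0.3]
finger_gap: 0.997
```

```bash
python3 - <<'E'
from h import *
where()
s=viewer.snapshot("wrist"); cv2.imwrite("pics/w1.png",s["image"][:,:,::-1])
for c in HUE:
    for r in((-.01,.025),(.03,.05),(.07,.09)): blobs(s,c,*r)
where()
E
```

```text
t 1.3 tcp [ 400.6 -188.7  241.6] xax [ 0.001 -0.    -1.   ] jaw yaw 179.91 gap 85.2 F [ 0.6 -0.5  0.3] q [-0.69  0.27  1.86  0.    1.02  0.88]
red -0.01 n 67 px [241. 221.] zmed 0.1 rect [ 378.1 -106.4] 49.4 3.6 85.95
red 0.07 n 3390 px [240. 173.] zmed 80.0 rect [ 436.9 -124.2] 74.7 42.7 0.19
yellow 0.07 n 3686 px [406. 138.] zmed 79.9 rect [ 464.  -258.6] 76.0 42.9 0.79
green -0.01 n 9985 px [522. 101.] zmed 4.0 rect [ 496.2 -390.3] 140.3 77.5 -8.83
green -0.01 n 120 px [362. 109.] zmed 16.5 rect [ 486.8 -229.5] 54.4 0.8 1.75
green -0.01 n 72 px [363. 167.] zmed 15.7 rect [ 437.3 -231.8] 41.2 0.7 2.7
green -0.01 n 77 px [ 38. 244.] zmed -0.3 rect [352.4 124.5] 93.8 1.8 -88.37
green 0.03 n 2437 px [382. 123.] zmed 39.9 rect [ 465.5 -256.4] 104.2 54.2 2.41
blue -0.01 n 60 px [250. 105.] zmed 0.4 rect [ 494.1 -122.5] 50.5 2.0 87.24
blue -0.01 n 192 px [280. 159.] zmed 11.7 rect [ 438.4 -150.7] 103.0 1.7 -2.81
blue 0.03 n 2296 px [259. 139.] zmed 40.0 rect [ 441.4 -125.8] 103.3 53.8 -1.91
t 1.35 tcp [ 401.9 -182.4  241.6] xax [ 0.001  0.005 -1.   ] jaw yaw -179.92 gap 85.1 F [ 1.1  3.1 -0.4] q [-0.68  0.27  1.86  0.01  1.02  0.88]
```

View pics/w1.png

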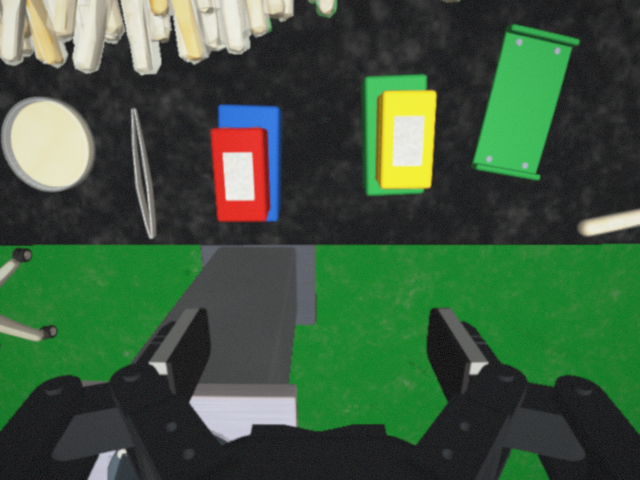

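The wrist view shows red at (240,173) on blue, yellow at (406,138) on green, and the green cradle at (522,101). These agree with the other cameras to about 3 mm. Next: grasp red.

```bash
python3 - <<'E'
from h import *
where(); plan((436.5,-124,110),0,n=4)
E
```

```text
t 1.35 tcp [ 401.9 -182.4  241.6] xax [ 0.001  0.005 -1.   ] jaw yaw -179.92 gap 85.1 F [ 1.1  3.1 -0.4] q [-0.68  0.27  1.86  0.01  1.02  0.88]
pos [ 401.9 -182.4  241.6] rot [ 0.08 -0.29 -0.08] rows 4 q6 0.88
[85.4, 33.0, 8.6, -14.4, 0.0, -0.1, -0.0]
[85.4, 32.9, 8.7, -14.5, 0.0, -0.0, -0.0]
[85.4, 33.0, 8.6, -14.5, 0.1, -0.1, -0.1]
[85.4, 32.9, 8.6, -14.5, -0.0, -0.1, 0.0]
```

Request:
move_arm:
  deltas: [85.4,33,9,-16.5,0,0,0,85.4,33,9,-16.5,0,0,0,85.4,33,9,-16.5,0,0,0,85.4,33,9,-16.5,0,0,0,85.4,0,0,0,0,0,0,85.4,0,0,0,0,0,0,85.4,0,0,0,0,0,0]

```text
t: 2.05
tcp_pos: [0.4368, -0.1254, 0.1105]
tool_rot: [0.5, 0.499, -0.5, 0.501]
force: [0.4, -0.1, 0.3]
finger_gap: 1.0
```

```bash
python3 - <<'E'
from h import *
where(); plan((436.5,-124,47),0,n=3)
s=viewer.snapshot("wrist"); cv2.imwrite("pics/w2.png",s["image"][:,:,::-1])
for c in("red","blue"):
    for r in((.03,.05),(.07,.09)): blobs(s,c,*r)
where()
E
```

```text
t 2.05 tcp [ 436.8 -125.4  110.5] xax [ 0.002 -0.002 -1.   ] jaw yaw 179.99 gap 85.4 F [ 0.4 -0.1  0.3] q [-0.53  0.51  1.97 -0.    0.66  1.05]
pos [ 436.8 -125.4  110.5] rot [-0.01  0.09 -0.13] rows 3 q6 1.05
[85.4, 21.2, -0.2, -0.5, -0.0, 0.0, -0.0]
[85.4, 21.1, -0.1, -0.5, -0.0, 0.1, -0.1]
[85.4, 21.2, -0.1, -0.5, -0.0, -0.0, -0.0]
red 0.03 n 60 px [316. 200.] zmed 48.4 rect [ 473.5 -124. ] 32.4 0.6 89.62
red 0.07 n 8066 px [317. 274.] zmed 80.0 rect [ 436.7 -124.2] 76.5 41.7 0.01
blue 0.03 n 3916 px [324. 185.] zmed 39.9 rect [ 453.3 -125.7] 79.8 53.6 -2.54
blue 0.03 n 95 px [275. 303.] zmed 38.7 rect [408.9 -97.8] 33.9 1.7 -1.23
t 2.1 tcp [ 436.9 -125.5  110.8] xax [ 0.003 -0.002 -1.   ] jaw yaw 179.97 gap 85.3 F [-0.7  0.2 -0. ] q [-0.53  0.51  1.97 -0.    0.66  1.05]
```

View pics/w2.png

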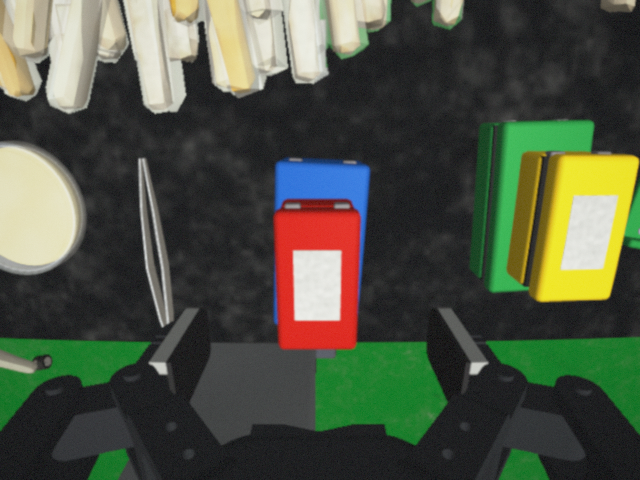

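The red box (317,274) is centred between the fingers with yaw about 0. Going down and closing.

Request:
move_arm:
  deltas: [85.4,22,0,-0.5,0,0,0,85.4,22,0,-0.5,0,0,0,85.4,20,0,0,0,0,0,85.4,0,0,0,0,0,0,38,0,0,0,0,0,0,38,0,0,0,0,0,0,38,0,0,0,0,0,0,38,0,0,0,0,0,0,38,0,0,0,0,0,0,38,0,0,0,0,0,0]
  force: 50

```text
t: 3.1
tcp_pos: [0.4368, -0.1238, 0.0466]
tool_rot: [0.5, 0.499, -0.5, 0.501]
force: [-1.2, 0.3, 5.4]
finger_gap: 0.485
```

```bash
python3 - <<'E'
from h import *
where()
s=viewer.snapshot("wrist"); cv2.imwrite("pics/w3.png",s["image"][:,:,::-1])
where()
E
```

```text
t 3.1 tcp [ 436.8 -123.8   46.6] xax [ 0.002 -0.002 -1.   ] jaw yaw -179.99 gap 41.4 F [-1.2  0.3  5.4] q [-0.52  0.65  2.   -0.    0.49  1.05]
t 3.15 tcp [ 436.8 -123.8   46.7] xax [ 0.002 -0.002 -1.   ] jaw yaw -179.99 gap 41.4 F [ 0.2 -1.3  6.3] q [-0.52  0.65  2.   -0.    0.49  1.05]
```

View pics/w3.png

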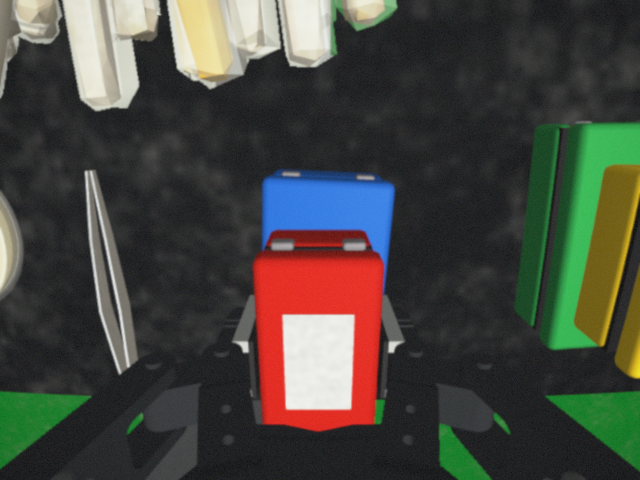

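Request:
move_arm:
  deltas: [38,-10,0,0,0,0,0,38,-30,0,0,0,0,0,38,-40,0,0,0,0,0,38,-40,0,0,0,0,0,38,-30,0,0,0,0,0,38,0,0,0,0,0,0,38,0,0,0,0,0,0]

```text
t: 3.85
tcp_pos: [0.4359, -0.1231, 0.1963]
tool_rot: [0.5, 0.499, -0.5, 0.501]
force: [-0.4, -0.0, -0.4]
finger_gap: 0.481
```

```bash
python3 - <<'E'
from h import *
where()
plan((560,270,200),0,step=40)
s=viewer.snapshot("wrist"); cv2.imwrite("pics/w4.png",s["image"][:,:,::-1])
E
```

```text
t 3.85 tcp [ 435.9 -123.1  196.3] xax [ 0.002 -0.001 -1.   ] jaw yaw -179.98 gap 41.1 F [-0.4 -0.  -0.4] q [-0.52  0.35  1.89 -0.    0.9   1.05]
pos [ 435.9 -123.1  196.3] rot [ 0.02  0.06 -0.1 ] rows 11 q6 1.05
[85.4, -0.4, 11.3, -35.7, 0.0, 0.0, -0.0]
[85.4, -0.3, 11.3, -35.8, 0.0, 0.0, -0.0]
[85.4, -0.4, 11.3, -35.7, 0.0, 0.0, -0.0]
[85.4, -0.3, 11.3, -35.7, 0.0, 0.0, -0.0]
[85.4, -0.4, 11.3, -35.8, 0.0, 0.0, -0.0]
[85.4, -0.3, 11.3, -35.7, 0.0, 0.0, -0.1]
[85.4, -0.4, 11.2, -35.7, 0.0, 0.0, 0.0]
[85.4, -0.4, 11.3, -35.7, 0.0, 0.0, 0.0]
[85.4, -0.3, 11.3, -35.8, 0.0, 0.0, 0.0]
[85.4, -0.4, 11.3, -35.7, 0.0, 0.1, 0.0]
[85.4, -0.3, 11.3, -35.7, 0.0, -0.0, -0.0]
```

View pics/w4.png

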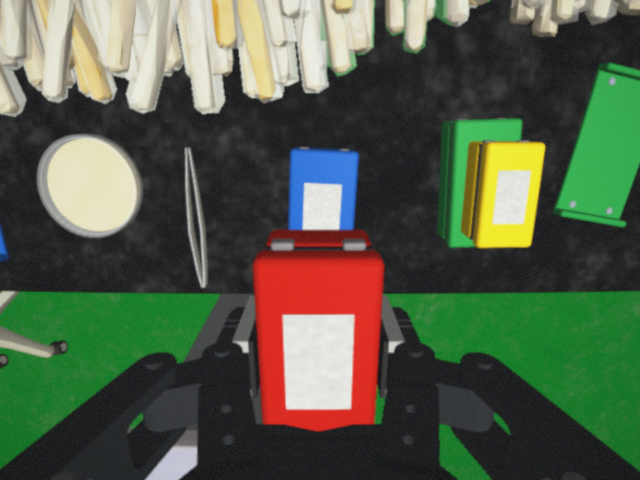

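Red is lifted alone (255–385, 230–425), and blue's own lid is now visible at (323,190). Carrying it towards the red cradle, stopping short to look at it.

Request:
move_arm:
  deltas: [38,0,6,-20,0,0,0,38,0,12,-44,0,0,0,38,0,12,-44,0,0,0,38,0,12,-44,0,0,0,38,0,12,-44,0,0,0,38,0,12,-44,0,0,0,38,0,12,-44,0,0,0,38,0,12,-44,0,0,0,38,0,12,-44,0,0,0,38,0,4,-20,0,0,0]

```text
t: 4.9
tcp_pos: [0.5415, 0.2723, 0.1928]
tool_rot: [0.499, 0.502, -0.5, 0.5]
force: [-0.2, -0.9, -1.9]
finger_gap: 0.487
```

Request:
move_arm:
  deltas: [38,0,0,0,0,0,0,38,0,0,0,0,0,0,38,0,0,0,0,0,0]

```text
t: 5.2
tcp_pos: [0.5409, 0.2674, 0.1939]
tool_rot: [-0.499, -0.5, 0.501, -0.499]
force: [0.1, 0.4, -0.1]
finger_gap: 0.486
```

```bash
python3 - <<'E'
from h import *
where()
s=viewer.snapshot("wrist"); cv2.imwrite("pics/w5.png",s["image"][:,:,::-1])
for c in("red","blue","yellow"):
    blobs(s,c,-.01,.025)
E
```

```text
t 5.2 tcp [540.9 267.4 193.9] xax [-0.003 -0.001 -1.   ] jaw yaw 179.96 gap 41.5 F [ 0.1  0.4 -0.1] q [ 0.27  0.54  1.52 -0.    1.08  1.85]
red -0.01 n 8948 px [262. 120.] zmed 4.3 rect [616.3 316.3] 112.1 60.6 1.62
blue -0.01 n 1822 px [391. 261.] zmed 4.1 rect [485.5 193.8] 87.9 37.1 17.07
blue -0.01 n 595 px [116. 249.] zmed 10.3 rect [504.6 457.5] 45.4 14.3 -84.0
yellow -0.01 n 3286 px [221. 293.] zmed 4.3 rect [444.1 360.1] 94.6 62.4 2.45
```

View pics/w5.png

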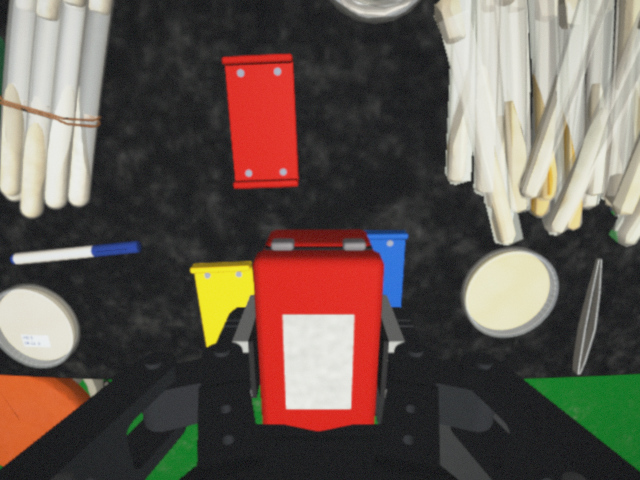

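```bash
cat >> h.py <<'E'
def px2w(s,pts,z):
    f=240/np.tan(np.radians(s["fovy"])/2)
    K=np.array([[f,0,s["cx"]],[0,f,s["cy"]],[0,0,1]])
    p=cv2.undistortPoints(np.array(pts,float)[:,None],K,np.array([s["k1"],0,0,0,0.]))[:,0]
    d=np.c_[p,np.ones(len(p))]@s["R"]; o=-s["R"].T@s["t"]
    return (o+d*((z-o[2])/d[:,2])[:,None])[:,:2]*1000
def screws(s,pts,z=.004):
    # far-left, far-right, near-left, near-right
    W=px2w(s,pts,z); print(W.round(1).tolist()); c=W.mean(0)
    a=W[:2].mean(0)-W[2:].mean(0); b=W[[0,2]].mean(0)-W[[1,3]].mean(0)
    print("centre",c.round(1),"yaw long",np.degrees(np.arctan2(a[1],a[0])).round(2),"yaw short",np.degrees(np.arctan2(-b[0],b[1])).round(2),np.linalg.norm(a).round(1),np.linalg.norm(b).round(1))
E
python3 - <<'E'
from h import *
s=viewer.snapshot("wrist")
screws(s,[(240,73),(277,71),(249,173),(284,172)])
cv2.imwrite("pics/w6.png",cv2.resize(s["image"][40:200,200:320,::-1],None,fx=3.5,fy=3.5,interpolation=cv2.INTER_CUBIC))
E
```

```text
[[657.4, 331.7], [658.6, 301.3], [575.2, 328.4], [575.9, 297.6]]
centre [616.8 314.8] yaw long 2.43 yaw short 1.83 82.5 30.6
```

View pics/w6.png

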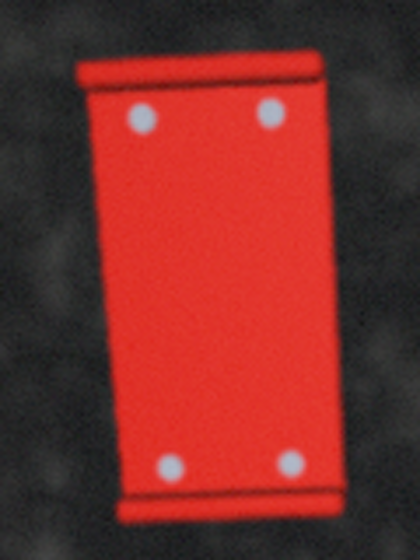

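```bash
python3 - <<'E'
from h import *
where()
plan((616.8,314.8,80),2.2,jaw=38,n=5)
E
```

```text
t 5.3 tcp [541.5 267.3 194.8] xax [-0.002 -0.001 -1.   ] jaw yaw 179.91 gap 41.4 F [-0.5 -0.3 -1.1] q [ 0.27  0.54  1.52 -0.    1.08  1.85]
pos [541.5 267.3 194.8] rot [-2.29  0.04  0.1 ] rows 5 q6 1.85
[38, 22.9, 15.1, -9.5, -0.5, 0.0, 0.0]
[38, 22.9, 15.1, -9.4, -0.4, 0.0, 0.0]
[38, 23.0, 15.3, -9.3, -0.5, 0.0, 0.1]
[38, 22.9, 15.2, -9.2, -0.4, 0.0, -0.0]
[38, 23.0, 15.4, -9.0, -0.5, 0.0, -0.0]
```

Request:
move_arm:
  deltas: [38,23,15.1,-9.5,-0.5,0,0,38,23,15.1,-9.4,-0.4,0,0,38,23,15.3,-9.3,-0.5,0,0,38,23,15.2,-9.2,-0.4,0,0,38,23,15.4,-9,-0.5,0,0,38,0,0,0,0,0,0,38,0,0,0,0,0,0,38,0,0,0,0,0,0]

```text
t: 6.1
tcp_pos: [0.6173, 0.3157, 0.0816]
tool_rot: [0.49, 0.51, -0.49, 0.51]
force: [0.7, -0.3, -0.4]
finger_gap: 0.485
```

```bash
python3 - <<'E'
from h import *
where()
plan((616.8,314.8,11),2.2,jaw=38,n=4)
E
```

```text
t 6.1 tcp [617.3 315.7  81.6] xax [ 0.001  0.    -1.   ] jaw yaw -177.74 gap 41.4 F [ 0.7 -0.3 -0.4] q [ 0.31  0.79  1.36 -0.    0.99  1.84]
pos [617.3 315.7  81.6] rot [ 0.06 -0.01 -0.04] rows 4 q6 1.84
[38, 17.6, -0.1, 0.2, 0.0, -0.0, -0.0]
[38, 17.7, -0.2, 0.3, 0.0, -0.0, -0.0]
[38, 17.6, -0.1, 0.2, 0.0, -0.0, -0.0]
[38, 17.7, -0.2, 0.2, 0.1, -0.0, -0.0]
```

Request:
move_arm:
  deltas: [38,22,0,0,0,0,0,38,22,-0.5,0.5,0,0,0,38,16,0,0.4,0,0,0,38,8,0,0,0,0,0,38,2,0,0,0,0,0,38,0,0,0,0,0,0,38,0,0,0,0,0,0]

```text
t: 6.8
tcp_pos: [0.6177, 0.3158, 0.0113]
tool_rot: [0.49, 0.51, -0.489, 0.51]
force: [-0.7, 0.6, -1.3]
finger_gap: 0.481
```

```bash
python3 - <<'E'
from h import *
where()
s=viewer.snapshot("wrist"); cv2.imwrite("pics/w7.png",s["image"][:,:,::-1])
E
```

```text
t 6.8 tcp [617.7 315.8  11.3] xax [ 0.002  0.001 -1.   ] jaw yaw -177.69 gap 41.1 F [-0.7  0.6 -1.3] q [0.31 0.89 1.38 0.   0.88 1.84]
```

View pics/w7.png

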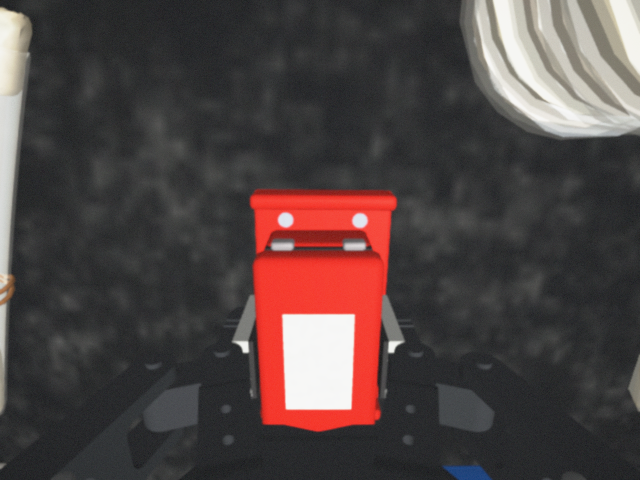

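The box sits inside the red cradle, with the far end stop clear at y=200 px. Lowering a touch, opening and rising.

Request:
move_arm:
  deltas: [38,0.7,0,0,0,0,0,85.4,0,0,0,0,0,0,85.4,0,0,0,0,0,0,85.4,0,0,0,0,0,0,85.4,0,0,0,0,0,0,85.4,-30,0,0,0,0,0,85.4,-40,0,0,0,0,0,85.4,-40,0,0,0,0,0,85.4,-40,0,0,0,0,0,85.4,-30,0,0,0,0,0]

```text
t: 7.85
tcp_pos: [0.6176, 0.3158, 0.1926]
tool_rot: [0.491, 0.509, -0.489, 0.511]
force: [0.8, -0.1, 0.2]
finger_gap: 1.0
```

Request:
move_arm:
  deltas: [85.4,0,-40,0,0,0,0,85.4,0,-40,0,0,0,0,85.4,0,0,0,0,0,0,85.4,0,0,0,0,0,0]

```text
t: 8.25
tcp_pos: [0.5361, 0.3124, 0.1899]
tool_rot: [0.49, 0.51, -0.49, 0.51]
force: [1.1, 0.6, 0.3]
finger_gap: 0.999
```

```bash
python3 - <<'E'
from h import *
where()
s=viewer.snapshot("wrist"); cv2.imwrite("pics/w8.png",s["image"][:,:,::-1])
for c in("red","yellow","blue"):
    blobs(s,c,-.01,.025); blobs(s,c,.035,.055)
where()
plan((540,100,200),0,jaw=85.4); plan((462.5,-258.6,115),0.5)
E
```

```text
t 8.25 tcp [536.1 312.4 189.9] xax [ 0. -0. -1.] jaw yaw -177.64 gap 85.3 F [1.1 0.6 0.3] q [ 0.35  0.57  1.49 -0.    1.09  1.88]
red -0.01 n 3454 px [323. 115.] zmed 4.4 rect [616.5 315.2] 112.1 59.9 1.93
red 0.035 n 4182 px [318. 113.] zmed 44.0 rect [617.3 316.4] 75.5 42.1 2.42
yellow -0.01 n 6065 px [269. 309.] zmed 4.3 rect [432.5 358.1] 117.9 60.7 2.16
blue -0.01 n 8670 px [408. 293.] zmed 4.1 rect [449.9 218.3] 145.9 74.1 0.55
blue -0.01 n 626 px [159. 239.] zmed 10.3 rect [504.5 456.9] 44.6 14.3 -83.91
t 8.3 tcp [537.7 312.6 190.1] xax [ 0.002  0.    -1.   ] jaw yaw -177.67 gap 85.5 F [-0.1 -0.5 -0.5] q [ 0.35  0.57  1.48 -0.    1.09  1.88]
pos [537.7 312.6 190.1] rot [ 2.33 -0.03 -0.11] rows 5 q6 1.88
[85.4, -2.0, -1.3, 42.5, 0.5, -0.0, -0.0]
[85.4, -2.0, -0.8, 42.5, 0.4, -0.0, -0.0]
[85.4, -2.0, -0.6, 42.5, 0.5, -0.0, -0.1]
[85.4, -2.0, -0.3, 42.5, 0.5, -0.0, 0.0]
[85.4, -2.0, 0.2, 42.5, 0.4, -0.0, -0.0]
pos [537.7 312.6 190.1] rot [ 1.83 -0.02 -0.11] rows 13 q6 1.88
[85.4, 5.7, -7.6, 43.7, 0.1, -0.0, -0.0]
[85.4, 5.8, -7.5, 43.6, 0.2, -0.0, -0.0]
[85.4, 5.7, -7.3, 43.8, 0.1, -0.0, -0.0]
[85.4, 5.8, -7.3, 43.7, 0.2, -0.0, -0.0]
[85.4, 5.7, -7.1, 43.7, 0.1, -0.0, -0.0]
[85.4, 5.8, -7.0, 43.8, 0.1, -0.0, -0.0]
[85.4, 5.7, -7.0, 43.7, 0.2, -0.0, -0.1]
[85.4, 5.7, -6.8, 43.8, 0.1, -0.0, 0.0]
[85.4, 5.8, -6.7, 43.8, 0.2, -0.0, 0.0]
[85.4, 5.8, -6.6, 43.9, 0.1, -0.0, 0.0]
[85.4, 5.7, -6.5, 43.8, 0.1, -0.0, 0.0]
[85.4, 5.8, -6.4, 43.9, 0.2, -0.0, 0.0]
[85.4, 5.7, -6.3, 43.8, 0.1, -0.0, -0.0]
```

View pics/w8.png

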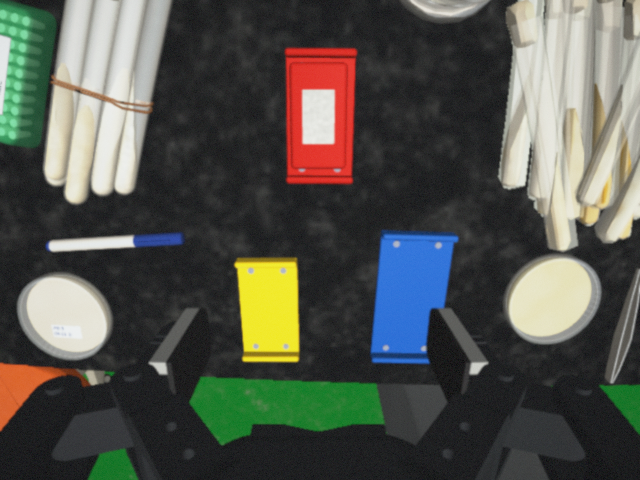

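Red sits centred in its cradle: box (617.3,316.4) against cradle (616.5,315.2), top at z=44 mm. Now the yellow and blue cradle screws, from a fresh enlarged crop.

```bash
python3 - <<'E'
from h import *
import pickle
s=viewer.snapshot("wrist"); pickle.dump(s,open("s9.pkl","wb"))
cv2.imwrite("pics/w9.png",cv2.resize(s["image"][220:370,220:470,::-1],None,fx=3.2,fy=3.2,interpolation=cv2.INTER_CUBIC))
E
```

```text
(no output)
```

View pics/w9.png

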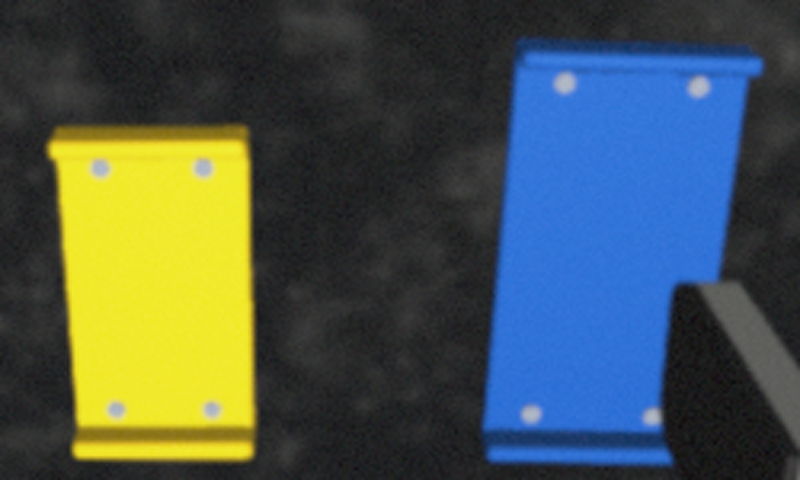

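Screws in the crop: yellow (100,168), (204,168), (117,409), (212,409); blue (565,83), (699,87), (531,414), (653,417).

```bash
python3 - <<'E'
from h import *
import pickle
s=pickle.load(open("s9.pkl","rb"))
g=lambda P:[(220+(a+.5)/3.2-.5,220+(b+.5)/3.2-.5) for a,b in P]
screws(s,g([(100,168),(204,168),(117,409),(212,409)]))
screws(s,g([(565,83),(699,87),(531,414),(653,417)]))
E
```

```text
[[477.9, 374.0], [479.2, 343.4], [396.0, 370.0], [397.4, 340.0]]
centre [437.7 356.9] yaw long 2.58 yaw short 2.56 81.9 30.3
[[509.7, 240.4], [510.0, 201.5], [399.5, 239.5], [399.6, 200.5]]
centre [454.7 220.5] yaw long 0.5 yaw short 0.33 110.3 39.0
```

Request:
move_arm:
  deltas: [85.4,0,-3,24,0.1,0,0,85.4,0,-7,44,0.2,0,0,85.4,0,-7,44,0.1,0,0,85.4,0,-7,44,0.2,0,0,85.4,0,-7,44,0.1,0,0,85.4,0,-7,44,0.2,0,0,85.4,0,-7,44,0.1,0,0,85.4,0,-7,44,0.2,0,0,85.4,0,-7,44,0.1,0,0,85.4,0,-7,44,0.2,0,0]

```text
t: 9.35
tcp_pos: [0.4842, -0.1125, 0.1898]
tool_rot: [0.497, 0.503, -0.496, 0.504]
force: [-0.0, 0.5, -0.4]
finger_gap: 1.0
```

Request:
move_arm:
  deltas: [85.4,20,-7,44,0.1,0,0,85.4,30,-5,44,0.1,0,0,85.4,20,0,30,0,0,0,85.4,0,0,20,0,0,0,85.4,0,0,0,0,0,0,85.4,0,0,0,0,0,0]

```text
t: 9.95
tcp_pos: [0.4734, -0.2456, 0.1214]
tool_rot: [0.498, 0.502, -0.498, 0.502]
force: [0.4, -0.5, 0.5]
finger_gap: 1.002
```

```bash
python3 - <<'E'
from h import *
where()
s=viewer.snapshot("wrist"); cv2.imwrite("pics/w10.png",s["image"][:,:,::-1])
for c in("yellow","green"):
    blobs(s,c,.03,.05); blobs(s,c,.07,.09)
plan((462.5,-258.6,46.5),0.5)
E
```

```text
t 9.95 tcp [ 473.4 -245.6  121.4] xax [ 0.  0. -1.] jaw yaw -179.48 gap 85.5 F [ 0.4 -0.5  0.5] q [-0.69  0.57  1.76  0.    0.81  0.87]
yellow 0.03 n 107 px [340. 211.] zmed 47.8 rect [ 500.9 -257.5] 37.5 1.8 -87.19
yellow 0.07 n 7132 px [343. 282.] zmed 80.0 rect [ 464.4 -258.8] 76.7 41.8 1.02
green 0.03 n 3737 px [326. 214.] zmed 39.9 rect [ 465.7 -256.5] 104.1 53.0 2.62
pos [ 473.2 -244.6  121.6] rot [ 0.09 -0.01 -0.01] rows 2 q6 0.87
[85.4, 37.5, -5.4, 7.0, 0.0, -0.0, -0.0]
[85.4, 37.6, -5.5, 6.9, 0.1, -0.0, -0.0]
```

View pics/w10.png

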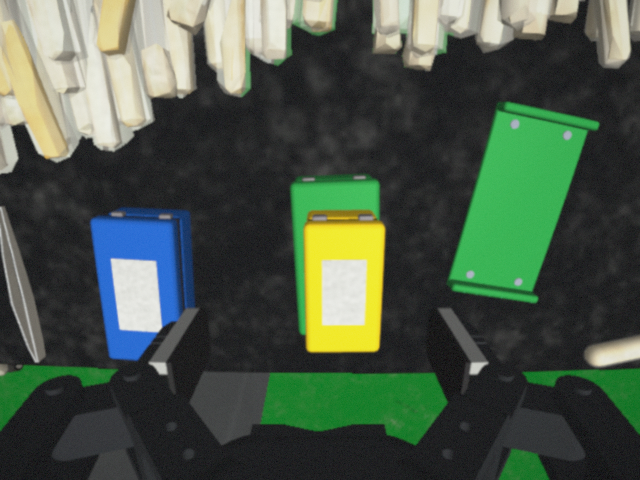

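Yellow box centre is at (343,282), world (464,-259), yaw 1°. Moving laterally, then down, then closing.

Request:
move_arm:
  deltas: [85.4,10,-9,14,-0.5,0,0,85.4,20,0,0,0,0,0,85.4,25,0,0,0,0,0,85.4,20,0,0,0,0,0,85.4,0,0,0,0,0,0,85.4,0,0,0,0,0,0]

```text
t: 10.6
tcp_pos: [0.4644, -0.2579, 0.047]
tool_rot: [0.495, 0.505, -0.495, 0.505]
force: [-0.4, -0.3, 0.8]
finger_gap: 0.999
```

```bash
python3 - <<'E'
from h import *
where()
plan((464.2,-258.8,46.5),1)
E
```

```text
t 10.6 tcp [ 464.4 -257.9   47. ] xax [-0.  0. -1.] jaw yaw -178.8 gap 85.3 F [-0.4 -0.3  0.8] q [-0.72  0.69  1.81  0.    0.64  0.83]
pos [ 464.4 -257.9   47. ] rot [ 0.2  -0.01  0.  ] rows 1 q6 0.83
[85.4, 0.5, -0.2, 0.9, 0.2, -0.0, 0.0]
```

Request:
move_arm:
  deltas: [85.4,0,0,0.8,0,0,0,38,0,0,0,0,0,0,38,0,0,0,0,0,0,38,0,0,0,0,0,0,38,0,0,0,0,0,0,38,0,0,0,0,0,0,38,0,0,0,0,0,0,38,-15,0,0,0,0,0,38,-40,0,0,0,0,0,38,-40,0,0,0,0,0]
  force: 50

```text
t: 11.6
tcp_pos: [0.4631, -0.2589, 0.1415]
tool_rot: [0.495, 0.506, -0.495, 0.503]
force: [-0.1, -0.7, -1.1]
finger_gap: 0.479
```

Request:
move_arm:
  deltas: [38,-40,0,0,0,0,0,38,-20,0,0,0,0,0,38,0,0,0,0,0,0,38,0,0,0,0,0,0]

```text
t: 12.0
tcp_pos: [0.4635, -0.2592, 0.2011]
tool_rot: [0.495, 0.505, -0.495, 0.505]
force: [-0.3, -0.9, -2.0]
finger_gap: 0.481
```

```bash
python3 - <<'E'
from h import *
where()
s=viewer.snapshot("wrist"); cv2.imwrite("pics/w11.png",s["image"][:,:,::-1])
plan((437.7,356.9,200),2.5,jaw=38,step=44)
E
```

```text
t 12.0 tcp [ 463.5 -259.2  201.1] xax [-0.001  0.    -1.   ] jaw yaw -178.89 gap 41.1 F [-0.3 -0.9 -2. ] q [-0.72  0.44  1.7  -0.    1.    0.83]
pos [ 463.1 -258.8  200.2] rot [-1.4  -0.11  0.12] rows 15 q6 0.83
[38, 0.1, -0.9, -41.1, -0.1, -0.0, 0.0]
[38, 0.1, -0.8, -41.0, -0.1, -0.0, 0.0]
[38, 0.1, -0.8, -41.1, -0.1, -0.0, 0.0]
[38, 0.1, -0.7, -41.1, -0.1, -0.0, 0.0]
[38, 0.1, -0.6, -41.1, -0.1, -0.0, 0.0]
[38, 0.1, -0.5, -41.1, -0.1, -0.0, 0.0]
[38, 0.1, -0.5, -41.0, -0.1, -0.1, 0.1]
[38, 0.0, -0.4, -41.1, -0.0, 0.0, -0.0]
[38, 0.0, -0.4, -41.1, -0.1, 0.0, -0.0]
[38, 0.1, -0.3, -41.1, -0.1, 0.0, -0.0]
[38, -0.0, -0.3, -41.1, -0.1, 0.0, -0.0]
[38, 0.0, -0.1, -41.0, -0.1, 0.0, -0.0]
[38, 0.0, -0.2, -41.1, -0.1, 0.0, 0.0]
[38, 0.1, 0.0, -41.1, -0.1, -0.0, 0.0]
[38, -0.0, 0.0, -41.1, -0.1, -0.0, 0.0]
```

View pics/w11.png

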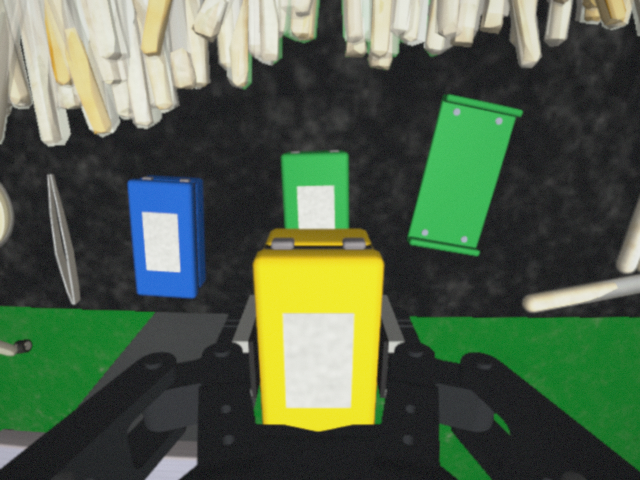

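Yellow is lifted alone; green's lid is visible at (315,190). Carrying it to the yellow cradle.

Request:
move_arm:
  deltas: [38,0,-1,-20,-0.1,0,0,38,0,-0.8,-42,-0.1,0,0,38,0,-0.8,-42,-0.1,0,0,38,0,-0.7,-42,-0.1,0,0,38,0,-0.6,-42,-0.1,0,0,38,0,-0.5,-42,-0.1,0,0,38,0,-0.5,-42,-0.1,0,0,38,0,-0.4,-42,-0.1,0,0,38,0,-0.4,-42,-0.1,0,0,38,0,-0.3,-42,-0.1,0,0]

```text
t: 13.05
tcp_pos: [0.4445, 0.1405, 0.2001]
tool_rot: [0.49, 0.51, -0.492, 0.508]
force: [0.9, -0.1, -0.6]
finger_gap: 0.487
```

Request:
move_arm:
  deltas: [38,0,0,-42,-0.1,0,0,38,0,0,-42,-0.1,0,0,38,0,0,-42,-0.1,0,0,38,0,0,-42,-0.1,0,0,38,0,0,-30,0,0,0,38,0,0,-15,0,0,0,38,0,0,0,0,0,0,38,0,0,0,0,0,0]

```text
t: 13.85
tcp_pos: [0.4373, 0.3499, 0.2006]
tool_rot: [0.488, 0.511, -0.49, 0.511]
force: [0.3, -0.6, -0.9]
finger_gap: 0.485
```

```bash
python3 - <<'E'
from h import *
where()
plan((437.7,356.9,60),2.5,jaw=38,step=40)
s=viewer.snapshot("wrist"); cv2.imwrite("pics/w12.png",s["image"][:,:,::-1])
E
```

```text
t 13.85 tcp [437.3 349.9 200.6] xax [-0.002 -0.002 -1.   ] jaw yaw -177.46 gap 41.4 F [ 0.3 -0.6 -0.9] q [ 0.48  0.48  1.63 -0.    1.04  2.  ]
pos [437.3 349.9 200.6] rot [0.04 0.11 0.14] rows 4 q6 2.0
[38, 35.1, 0.3, -1.8, 0.0, 0.0, 0.0]
[38, 35.2, 0.2, -1.8, 0.0, 0.1, 0.1]
[38, 35.1, 0.2, -1.8, 0.0, -0.0, 0.0]
[38, 35.2, 0.2, -1.8, 0.0, 0.0, 0.0]
```

View pics/w12.png

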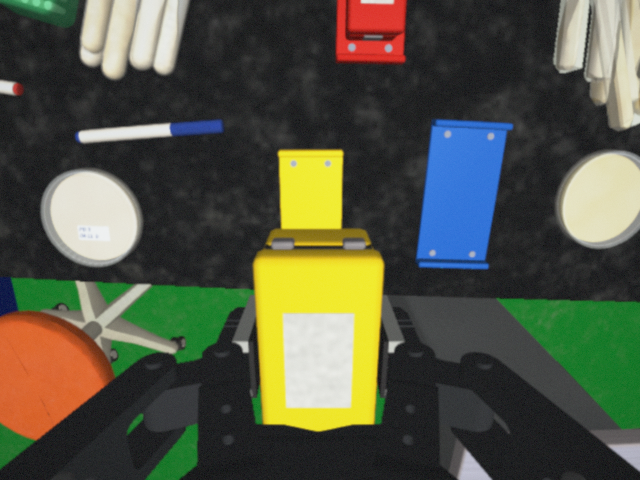

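The yellow cradle lies ahead at (310,190), partly hidden by the held box. Shifting sideways and going down.

Request:
move_arm:
  deltas: [38,30,0.3,-3.5,0,0,0,38,40,0.3,-3.5,0,0,0,38,40,0,0,0,0,0,38,35,0,0,0,0,0,38,0,0,0,0,0,0,38,0,0,0,0,0,0]

```text
t: 14.5
tcp_pos: [0.4389, 0.3567, 0.0567]
tool_rot: [0.489, 0.511, -0.49, 0.51]
force: [0.1, 0.3, -0.7]
finger_gap: 0.48
```

```bash
python3 - <<'E'
from h import *
where()
plan((437.7,356.9,11),2.5,jaw=38,step=40)
s=viewer.snapshot("wrist"); cv2.imwrite("pics/w13.png",s["image"][:,:,::-1])
E
```

```text
t 14.5 tcp [438.9 356.7  56.7] xax [-0.001 -0.001 -1.   ] jaw yaw -177.59 gap 41.0 F [ 0.1  0.3 -0.7] q [ 0.48  0.7   1.71 -0.    0.73  2.01]
pos [438.9 356.7  56.7] rot [-0.09  0.04  0.08] rows 2 q6 2.01
[38, 22.8, -0.6, -0.1, -0.0, 0.0, 0.0]
[38, 22.9, -0.6, -0.2, -0.1, 0.0, 0.1]
```

View pics/w13.png

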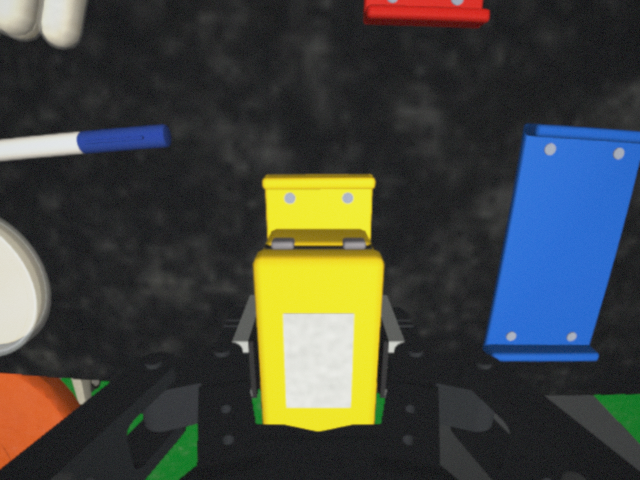

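The held box is lined up laterally with the cradle, whose screws are at (290,198) and (348,198) and symmetric about 319. Lowering and releasing.

Request:
move_arm:
  deltas: [38,22,-0.6,0,0,0,0,38,15,-0.4,0,0,0,0,38,7,0,0,0,0,0,38,2,0,0,0,0,0,38,0,0,0,0,0,0,38,0,0,0,0,0,0]

```text
t: 15.15
tcp_pos: [0.4385, 0.3583, 0.0117]
tool_rot: [0.49, 0.511, -0.488, 0.511]
force: [-0.2, 0.1, -0.7]
finger_gap: 0.485
```

```bash
python3 - <<'E'
from h import *
where()
E
```

```text
t 15.15 tcp [438.5 358.3  11.7] xax [ 0.002  0.001 -1.   ] jaw yaw -177.49 gap 41.4 F [-0.2  0.1 -0.7] q [ 0.49  0.78  1.73 -0.    0.63  2.01]
```

Request:
move_arm:
  deltas: [38,1,0,0,0,0,0,85.4,0,0,0,0,0,0,85.4,0,0,0,0,0,0,85.4,0,0,0,0,0,0,85.4,0,0,0,0,0,0,85.4,-30,0,0,0,0,0,85.4,-45,0,0,0,0,0,85.4,-45,0,0,0,0,0,85.4,-45,0,0,0,0,0,85.4,-25,0,0,0,0,0]

```text
t: 16.15
tcp_pos: [0.439, 0.3587, 0.2034]
tool_rot: [0.491, 0.51, -0.487, 0.511]
force: [-0.1, 0.2, -0.2]
finger_gap: 0.997
```

```bash
python3 - <<'E'
from h import *
where()
s=viewer.snapshot("wrist"); cv2.imwrite("pics/w14.png",s["image"][:,:,::-1])
blobs(s,"yellow",-.01,.025); blobs(s,"yellow",.035,.055)
plan((441,-125.5,190),-2.3,step=44)
E
```

```text
t 16.15 tcp [439.  358.7 203.4] xax [ 0.005  0.003 -1.   ] jaw yaw -177.48 gap 85.1 F [-0.1  0.2 -0.2] q [0.49 0.48 1.61 0.   1.04 2.01]
yellow -0.01 n 2680 px [325. 199.] zmed 4.2 rect [434.8 356.7] 113.3 59.0 2.43
yellow 0.035 n 3065 px [319. 217.] zmed 43.9 rect [438.8 359. ] 75.9 41.2 2.4
pos [440.6 359.7 206.4] rot [ 4.83 -0.31 -0.58] rows 12 q6 2.01
[85.4, 1.2, -1.8, 40.4, 0.4, -0.0, -0.0]
[85.4, 1.1, -1.4, 40.4, 0.4, -0.1, -0.1]
[85.4, 1.2, -1.2, 40.4, 0.4, 0.0, -0.0]
[85.4, 1.2, -1.0, 40.5, 0.4, -0.0, -0.1]
[85.4, 1.3, -0.6, 40.4, 0.4, -0.0, -0.0]
[85.4, 1.2, -0.3, 40.4, 0.4, -0.1, -0.1]
[85.4, 1.3, -0.1, 40.4, 0.4, 0.0, -0.0]
[85.4, 1.3, 0.2, 40.5, 0.4, -0.0, -0.1]
[85.4, 1.3, 0.5, 40.4, 0.4, -0.0, -0.0]
[85.4, 1.3, 0.8, 40.4, 0.4, -0.1, -0.1]
[85.4, 1.3, 1.1, 40.5, 0.4, 0.0, -0.0]
[85.4, 1.4, 1.3, 40.4, 0.4, -0.0, -0.1]
```

View pics/w14.png

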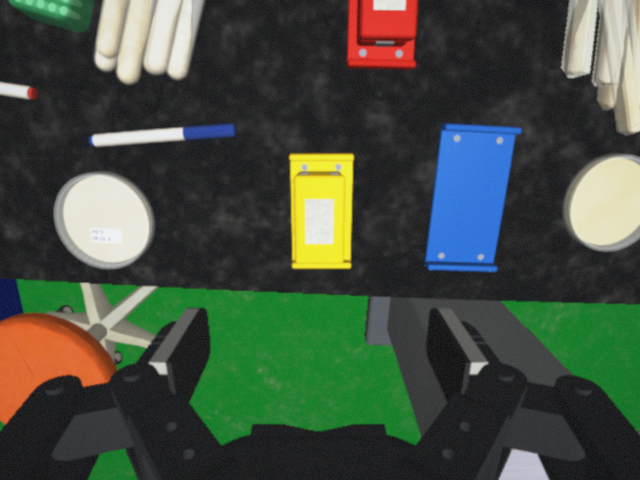

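Yellow is in its cradle at (438.8,359.0) against (437.7,357). Next, the blue box.

Request:
move_arm:
  deltas: [85.4,0,-1,24,0.4,0,0,85.4,1,-1.4,43,0.4,0,0,85.4,1,-1.2,43,0.4,0,0,85.4,1,-1,43,0.4,0,0,85.4,1,-0.6,43,0.4,0,0,85.4,1,-0.3,43,0.4,0,0,85.4,1,0,43,0.4,0,0,85.4,1,0.2,43,0.4,0,0,85.4,1,0.5,43,0.4,0,0,85.4,1,0.8,43,0.4,0,0]

```text
t: 17.2
tcp_pos: [0.4377, -0.0548, 0.1903]
tool_rot: [-0.507, -0.494, 0.507, -0.493]
force: [1.1, 0.2, -0.1]
finger_gap: 1.0
```

Request:
move_arm:
  deltas: [85.4,20,1.1,43,0.4,0,0,85.4,35,1.3,28,0.4,0,0,85.4,35,0,0,0,0,0,85.4,0,0,0,0,0,0,85.4,0,0,0,0,0,0]

```text
t: 17.7
tcp_pos: [0.4378, -0.1237, 0.1003]
tool_rot: [-0.51, -0.491, 0.51, -0.489]
force: [0.1, 0.4, 0.4]
finger_gap: 1.0
```

```bash
python3 - <<'E'
from h import *
where()
s=viewer.snapshot("wrist"); cv2.imwrite("pics/w15.png",s["image"][:,:,::-1])
blobs(s,"blue",.03,.05)
plan((441,-125.5,12),-2.3,step=40)
E
```

```text
t 17.7 tcp [ 437.8 -123.7  100.3] xax [-0.002  0.002 -1.   ] jaw yaw 177.71 gap 85.4 F [0.1 0.4 0.4] q [-0.52  0.54  1.97  0.    0.64  1.09]
blue 0.03 n 11164 px [322. 244.] zmed 40.0 rect [ 441.2 -125.2] 104.0 53.6 -2.52
pos [ 438.7 -123.8  101.2] rot [ 0.05  0.   -0.01] rows 3 q6 1.09
[85.4, 29.7, 0.8, 0.5, 0.0, 0.0, -0.0]
[85.4, 29.8, 0.7, 0.5, 0.0, 0.0, -0.0]
[85.4, 29.7, 0.8, 0.6, 0.1, 0.0, -0.0]
```

View pics/w15.png

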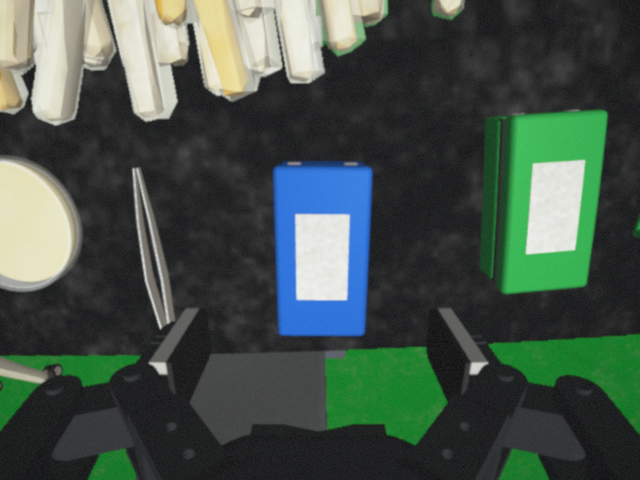

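Blue (322,244) is nearly centred and alone. Going down and gripping.

Request:
move_arm:
  deltas: [85.4,25,2.5,1.2,0,0,0,85.4,35,0,0,0,0,0,85.4,20,0,0,0,0,0,85.4,9,0,0,0,0,0,85.4,0,0,0,0,0,0,50,0,0,0,0,0,0,50,0,0,0,0,0,0,50,0,0,0,0,0,0,50,0,0,0,0,0,0,50,0,0,0,0,0,0]
  force: 60

```text
t: 18.75
tcp_pos: [0.4419, -0.1259, 0.0131]
tool_rot: [0.51, 0.489, -0.51, 0.491]
force: [-0.3, 0.5, 7.9]
finger_gap: 0.619
```

```bash
python3 - <<'E'
from h import *
where()
E
```

```text
t 18.75 tcp [ 441.9 -125.9   13.1] xax [ 0.003 -0.001 -1.   ] jaw yaw 177.72 gap 52.9 F [-0.3  0.5  7.9] q [-0.52  0.73  2.    0.    0.42  1.09]
```

Request:
move_arm:
  deltas: [50,-10,0,0,0,0,0,50,-30,0,0,0,0,0,50,-40,0,0,0,0,0,50,-40,0,0,0,0,0,50,-40,0,0,0,0,0,50,-20,0,0,0,0,0,50,0,0,0,0,0,0,50,0,0,0,0,0,0]

```text
t: 19.55
tcp_pos: [0.4405, -0.1252, 0.1919]
tool_rot: [0.51, 0.49, -0.51, 0.49]
force: [-0.6, 0.1, -1.9]
finger_gap: 0.619
```

```bash
python3 - <<'E'
from h import *
where()
s=viewer.snapshot("wrist"); cv2.imwrite("pics/w16.png",s["image"][:,:,::-1])
plan((455.2,220.3,190),0.4,jaw=50,step=42)
E
```

```text
t 19.55 tcp [ 440.5 -125.2  191.9] xax [ 0. -0. -1.] jaw yaw 177.71 gap 52.8 F [-0.6  0.1 -1.9] q [-0.52  0.37  1.88 -0.    0.89  1.09]
pos [ 440.  -125.   191.1] rot [-2.69 -0.05  0.09] rows 9 q6 1.09
[50, 0.1, 0.2, -38.4, -0.3, -0.0, 0.0]
[50, 0.2, 0.3, -38.4, -0.3, -0.0, 0.0]
[50, 0.1, 0.6, -38.4, -0.3, -0.0, 0.0]
[50, 0.2, 0.7, -38.4, -0.3, -0.0, 0.0]
[50, 0.1, 1.0, -38.4, -0.3, -0.0, 0.0]
[50, 0.2, 1.1, -38.3, -0.3, -0.0, 0.1]
[50, 0.1, 1.4, -38.4, -0.3, -0.0, -0.0]
[50, 0.2, 1.6, -38.4, -0.3, -0.0, -0.0]
[50, 0.1, 1.7, -38.3, -0.3, -0.0, -0.0]
```

View pics/w16.png

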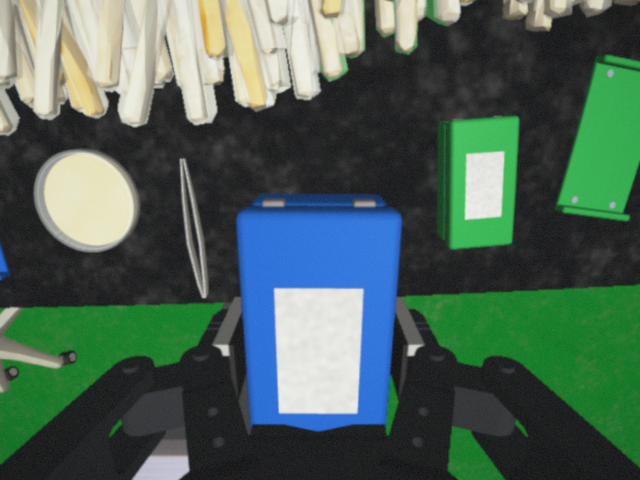

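Blue is held square. The plate and forceps are undisturbed.

Request:
move_arm:
  deltas: [50,0,0,-20,-0.3,0,0,50,0,0.5,-40,-0.3,0,0,50,0,1,-42,-0.3,0,0,50,0,1.5,-42,-0.3,0,0,50,0,2,-42,-0.3,0,0,50,0,2,-42,-0.3,0,0,50,0,2.5,-42,-0.3,0,0,50,0,2.5,-42,-0.3,0,0,50,0,2,-25,-0.3,0,0,50,0,0,-8,0,0,0]

```text
t: 20.6
tcp_pos: [0.46, 0.2214, 0.1895]
tool_rot: [0.496, 0.503, -0.498, 0.502]
force: [0.1, 0.1, -1.7]
finger_gap: 0.618
```

Request:
move_arm:
  deltas: [50,20,0,0,0,0,0,50,40,0,0,0,0,0,50,40,0,0,0,0,0,50,20,0,0,0,0,0,50,0,0,0,0,0,0,50,0,0,0,0,0,0]

```text
t: 21.2
tcp_pos: [0.4607, 0.2185, 0.0708]
tool_rot: [0.498, 0.502, -0.499, 0.501]
force: [-0.1, -0.8, -0.6]
finger_gap: 0.621
```

```bash
python3 - <<'E'
from h import *
where()
s=viewer.snapshot("wrist"); cv2.imwrite("pics/w17.png",s["image"][:,:,::-1])
plan((455.2,220.3,17),0.4,jaw=50,step=30)
E
```

```text
t 21.2 tcp [460.7 218.5  70.8] xax [-0.003 -0.001 -1.   ] jaw yaw -179.63 gap 53.0 F [-0.1 -0.8 -0.6] q [ 0.22  0.64  1.85 -0.    0.66  1.79]
pos [461.6 218.8  71.7] rot [-0.03  0.01  0.  ] rows 2 q6 1.79
[50, 27.4, -3.2, -0.8, -0.0, 0.0, 0.0]
[50, 27.3, -3.1, -0.8, -0.0, 0.0, 0.0]
```

View pics/w17.png

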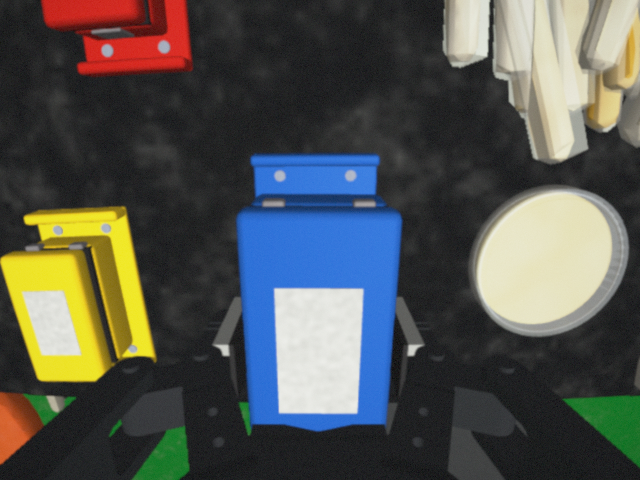

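The cradle screws at (279,176) and (350,175) put it about 1.5 mm left of the tool, which agrees with the plan.

Request:
move_arm:
  deltas: [50,10,-6,-1.5,0,0,0,50,20,0,0,0,0,0,50,14,0,0,0,0,0,50,7,0,0,0,0,0,50,2,0,0,0,0,0,50,0,0,0,0,0,0,50,0,0,0,0,0,0]

```text
t: 21.95
tcp_pos: [0.4559, 0.2208, 0.0194]
tool_rot: [0.499, 0.501, -0.498, 0.502]
force: [0.5, 0.0, -0.8]
finger_gap: 0.618
```

```bash
python3 - <<'E'
from h import *
where()
s=viewer.snapshot("wrist"); cv2.imwrite("pics/w18.png",s["image"][:,:,::-1])
E
```

```text
t 21.95 tcp [455.9 220.8  19.4] xax [ 0.002  0.    -1.   ] jaw yaw -179.59 gap 52.7 F [ 0.5  0.  -0.8] q [ 0.23  0.73  1.88 -0.    0.53  1.79]
```

View pics/w18.png

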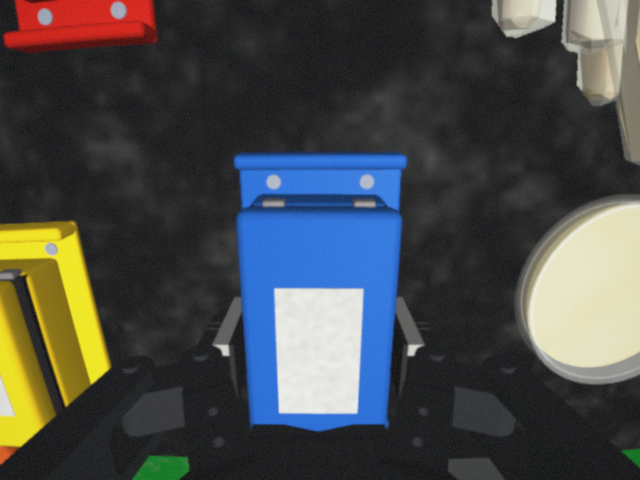

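The box is aligned with the blue cradle. Lowering the last 2 mm or so, opening and rising.

Request:
move_arm:
  deltas: [50,2.2,0,0,0,0,0,50,0,0,0,0,0,0,50,0,0,0,0,0,0]

```text
t: 22.3
tcp_pos: [0.4558, 0.2208, 0.0171]
tool_rot: [0.499, 0.501, -0.498, 0.502]
force: [0.2, -0.6, 5.2]
finger_gap: 0.625
```

Request:
move_arm:
  deltas: [85.4,0,0,0,0,0,0,85.4,0,0,0,0,0,0,85.4,0,0,0,0,0,0,85.4,0,0,0,0,0,0,85.4,-25,0,0,0,0,0,85.4,-40,0,0,0,0,0,85.4,-45,0,0,0,0,0,85.4,-45,0,0,0,0,0,85.4,-20,0,0,0,0,0,85.4,0,0,0,0,0,0]

```text
t: 23.3
tcp_pos: [0.4573, 0.2213, 0.1947]
tool_rot: [0.501, 0.5, -0.496, 0.503]
force: [-0.5, -0.4, 0.3]
finger_gap: 0.998
```

```bash
python3 - <<'E'
from h import *
where()
s=viewer.snapshot("wrist"); cv2.imwrite("pics/w19.png",s["image"][:,:,::-1])
blobs(s,"blue",-.01,.025); blobs(s,"blue",.035,.055)
plan((465.6,-256.3,190),2.6,step=44)
E
```

```text
t 23.3 tcp [457.3 221.3 194.7] xax [ 0.008  0.002 -1.   ] jaw yaw -179.58 gap 85.3 F [-0.5 -0.4  0.3] q [0.23 0.42 1.77 0.   0.95 1.79]
blue -0.01 n 3163 px [323. 189.] zmed 4.2 rect [451.7 221.1] 141.6 72.1 0.95
blue -0.01 n 669 px [ 55. 159.] zmed 10.4 rect [505.5 459.5] 50.9 12.1 -84.11
blue 0.035 n 5675 px [319. 220.] zmed 44.0 rect [455.3 221.6] 103.9 53.4 0.06
pos [455.9 220.9 192.7] rot [-2.18 -0.04 -0.2 ] rows 11 q6 1.79
[85.4, 0.2, 0.6, 43.4, -0.2, -0.0, -0.0]
[85.4, 0.2, 0.4, 43.4, -0.2, -0.0, -0.0]
[85.4, 0.2, 0.2, 43.4, -0.2, -0.0, -0.1]
[85.4, 0.3, 0.1, 43.4, -0.2, -0.0, 0.0]
[85.4, 0.2, 0.0, 43.3, -0.2, -0.0, 0.0]
[85.4, 0.2, -0.2, 43.4, -0.2, -0.0, -0.0]
[85.4, 0.2, -0.3, 43.4, -0.2, -0.0, -0.0]
[85.4, 0.2, -0.5, 43.4, -0.2, -0.0, -0.0]
[85.4, 0.2, -0.7, 43.4, -0.2, -0.0, -0.1]
[85.4, 0.2, -0.8, 43.4, -0.2, -0.0, 0.0]
[85.4, 0.3, -0.9, 43.4, -0.2, -0.0, -0.0]
```

View pics/w19.png

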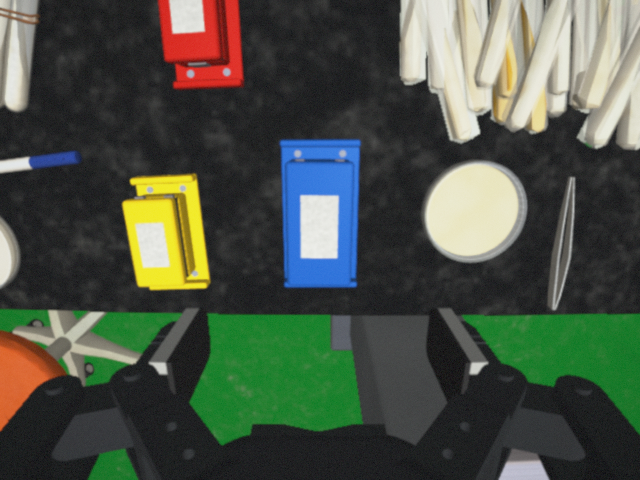

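Blue is placed at (455.3,221.6) against (454.7,220.5), top at 44 mm. Now green.

Request:
move_arm:
  deltas: [85.4,0,0.6,24,-0.2,0,0,85.4,0,0.4,46,-0.2,0,0,85.4,0,0.2,46,-0.2,0,0,85.4,0,0,46,-0.2,0,0,85.4,0,0,46,-0.2,0,0,85.4,0,-0.2,46,-0.2,0,0,85.4,0,-0.3,46,-0.2,0,0,85.4,0,-0.5,46,-0.2,0,0,85.4,0,-0.5,46,-0.2,0,0,85.4,0,-0.5,46,-0.2,0,0]

```text
t: 24.35
tcp_pos: [0.4633, -0.2184, 0.1893]
tool_rot: [0.489, 0.512, -0.49, 0.509]
force: [0.8, -0.9, 0.2]
finger_gap: 0.999
```

Request:
move_arm:
  deltas: [85.4,20,0,30,-0.2,0,0,85.4,35,0,10,0,0,0,85.4,35,0,0,0,0,0,85.4,0,0,0,0,0,0,85.4,0,0,0,0,0,0]

```text
t: 24.85
tcp_pos: [0.4653, -0.2562, 0.0999]
tool_rot: [0.488, 0.513, -0.489, 0.51]
force: [-0.3, -0.8, 0.1]
finger_gap: 0.999
```

```bash
python3 - <<'E'
from h import *
where()
s=viewer.snapshot("wrist"); cv2.imwrite("pics/w20.png",s["image"][:,:,::-1])
blobs(s,"green",.03,.05);blobs(s,"green",-.01,.025,win=(-.5,-.3))
plan((465.6,-256.3,12),2.6,step=40)
E
```

```text
t 24.85 tcp [ 465.3 -256.2   99.9] xax [-0.004  0.003 -1.   ] jaw yaw -177.39 gap 85.3 F [-0.3 -0.8  0.1] q [-0.71  0.6   1.78  0.    0.77  0.81]
green 0.03 n 10986 px [321. 250.] zmed 40.0 rect [ 465.5 -256.7] 104.4 53.7 2.72
green -0.01 n 20783 px [521. 201.] zmed 4.1 rect [ 492.8 -391.2] 142.5 79.6 -9.03
pos [ 466.4 -256.8  101.3] rot [ 0.03 -0.05  0.05] rows 3 q6 0.81
[85.4, 29.8, -0.2, -0.1, 0.0, -0.0, 0.0]
[85.4, 29.7, -0.3, -0.2, 0.0, -0.0, 0.0]
[85.4, 29.8, -0.2, -0.1, 0.0, -0.0, 0.0]
```

View pics/w20.png

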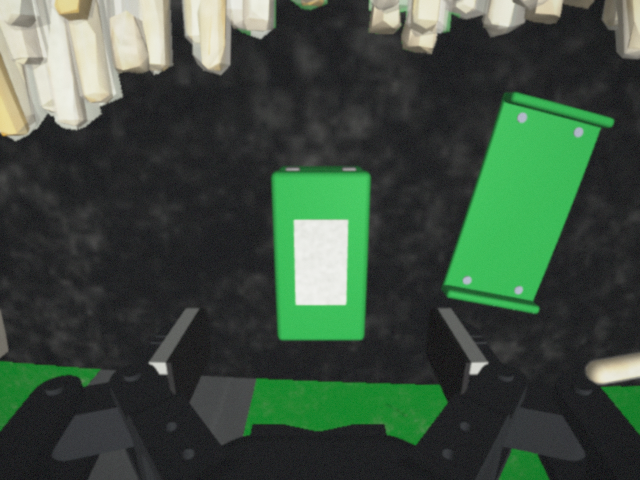

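Green (321,250) is centred. The cradle screws are at (522,118), (579,132), (467,281) and (519,290). Measuring the cradle, then gripping.

```bash
python3 - <<'E'
from h import *
s=viewer.snapshot("wrist")
screws(s,[(522,118),(579,132),(467,281),(519,290)])
where()
E
```

```text
[[553.4, -378.2], [547.8, -417.4], [443.5, -360.9], [438.1, -399.9]]
centre [ 495.7 -389.1] yaw long -9.01 yaw short -8.1 111.2 39.4
t 24.95 tcp [ 467.  -257.2  102.2] xax [ 0.001 -0.001 -1.   ] jaw yaw -177.35 gap 85.0 F [-0.8  0.   0.1] q [-0.71  0.6   1.78  0.    0.77  0.81]
```

Request:
move_arm:
  deltas: [85.4,25,0,0,0,0,0,85.4,35,0,0,0,0,0,85.4,20,0,0,0,0,0,85.4,8,0,0,0,0,0,85.4,0,0,0,0,0,0,50,0,0,0,0,0,0,50,0,0,0,0,0,0,50,0,0,0,0,0,0,50,0,0,0,0,0,0,50,0,0,0,0,0,0]
  force: 60

```text
t: 25.95
tcp_pos: [0.4675, -0.2579, 0.0151]
tool_rot: [0.489, 0.51, -0.488, 0.512]
force: [-0.5, -0.4, 4.0]
finger_gap: 0.618
```

```bash
python3 - <<'E'
from h import *
where()
E
```

```text
t 25.95 tcp [ 467.5 -257.9   15.1] xax [ 0.002 -0.002 -1.   ] jaw yaw -177.38 gap 52.8 F [-0.5 -0.4  4. ] q [-0.71  0.76  1.81  0.    0.57  0.81]
```

Request:
move_arm:
  deltas: [50,-10,0,0,0,0,0,50,-30,0,0,0,0,0,50,-40,0,0,0,0,0,50,-20,0,0,0,0,0,50,0,0,0,0,0,0,50,0,0,0,0,0,0]

```text
t: 26.55
tcp_pos: [0.4663, -0.257, 0.1138]
tool_rot: [0.488, 0.511, -0.488, 0.512]
force: [0.1, -0.3, -1.5]
finger_gap: 0.618
```

```bash
python3 - <<'E'
from h import *
where()
plan((497.5,-389.5,112),-8.7,jaw=50,n=6)
s=viewer.snapshot("wrist"); cv2.imwrite("pics/w21.png",s["image"][:,:,::-1])
E
```

```text
t 26.55 tcp [ 466.3 -257.   113.8] xax [ 0. -0. -1.] jaw yaw -177.39 gap 52.8 F [ 0.1 -0.3 -1.5] q [-0.71  0.58  1.77 -0.    0.79  0.81]
pos [ 466.3 -257.   113.8] rot [11.31  0.02 -0.03] rows 6 q6 0.81
[50, 0.3, 4.2, 22.3, 1.9, 0.0, -0.0]
[50, 0.3, 4.9, 22.1, 1.9, 0.0, -0.0]
[50, 0.3, 5.7, 22.0, 1.9, 0.0, -0.0]
[50, 0.3, 6.3, 21.8, 1.8, 0.0, -0.0]
[50, 0.4, 7.1, 21.5, 1.9, 0.0, -0.0]
[50, 0.3, 7.8, 21.3, 1.9, 0.0, -0.0]
```

View pics/w21.png

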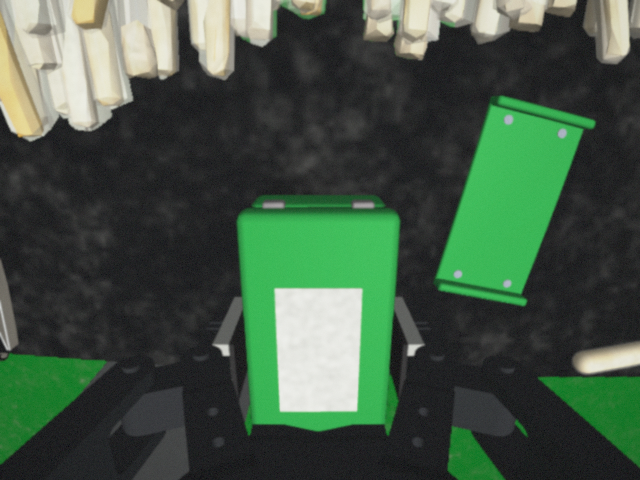

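Request:
move_arm:
  deltas: [50,0,4.2,22.3,1.9,0,0,50,0,4.9,22.1,1.9,0,0,50,0,5.7,22,1.9,0,0,50,0,6.3,21.8,1.8,0,0,50,0,7.1,21.5,1.9,0,0,50,0,7.8,21.3,1.9,0,0,50,20,0,0,0,0,0,50,20,0,0,0,0,0,50,0,0,0,0,0,0,50,0,0,0,0,0,0]

```text
t: 27.6
tcp_pos: [0.4968, -0.3886, 0.0715]
tool_rot: [-0.536, -0.462, 0.536, -0.459]
force: [0.3, -0.4, -2.1]
finger_gap: 0.619
```

```bash
python3 - <<'E'
from h import *
where()
plan((497.5,-389.5,19),-8.7,jaw=50,n=3)
s=viewer.snapshot("wrist"); cv2.imwrite("pics/w22.png",s["image"][:,:,::-1])
E
```

```text
t 27.6 tcp [ 496.8 -388.6   71.5] xax [-0.003  0.003 -1.   ] jaw yaw 171.31 gap 52.8 F [ 0.3 -0.4 -2.1] q [-0.84  0.74  1.53  0.    0.87  0.88]
pos [ 496.8 -388.6   71.5] rot [ 0.01 -0.15  0.18] rows 3 q6 0.88
[50, 17.5, 0.3, 0.3, 0.0, -0.1, 0.1]
[50, 17.5, 0.4, 0.3, 0.0, -0.0, 0.0]
[50, 17.5, 0.3, 0.2, 0.0, -0.1, 0.1]
```

View pics/w22.png

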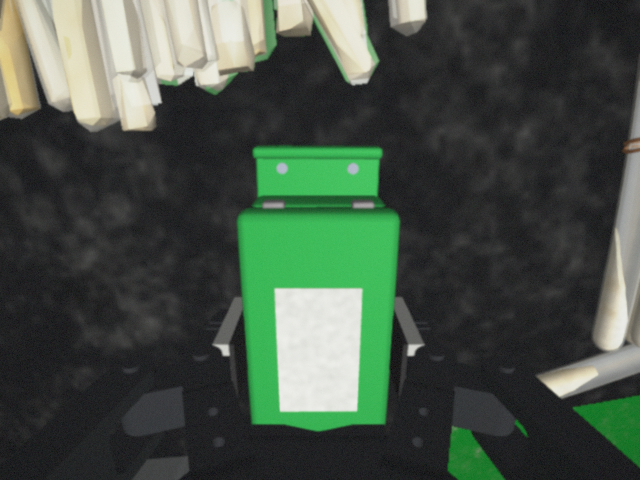

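The held green box lines up with its cradle, whose screws are at (282,169) and (353,169), symmetric about 317. Lowering.

Request:
move_arm:
  deltas: [50,22,0,0,0,0,0,50,18,0,0,0,0,0,50,10,0,0,0,0,0,50,2,0,0,0,0,0,50,0,0,0,0,0,0,50,0,0,0,0,0,0]

```text
t: 28.25
tcp_pos: [0.4983, -0.3902, 0.0224]
tool_rot: [0.536, 0.46, -0.536, 0.461]
force: [0.9, 0.2, -1.7]
finger_gap: 0.617
```

```bash
python3 - <<'E'
from h import *
where()
s=viewer.snapshot("wrist"); cv2.imwrite("pics/w23.png",s["image"][:,:,::-1])
E
```

```text
t 28.25 tcp [ 498.3 -390.2   22.4] xax [ 0.001 -0.002 -1.   ] jaw yaw 171.31 gap 52.7 F [ 0.9  0.2 -1.7] q [-0.84  0.81  1.55 -0.    0.78  0.88]
```

View pics/w23.png

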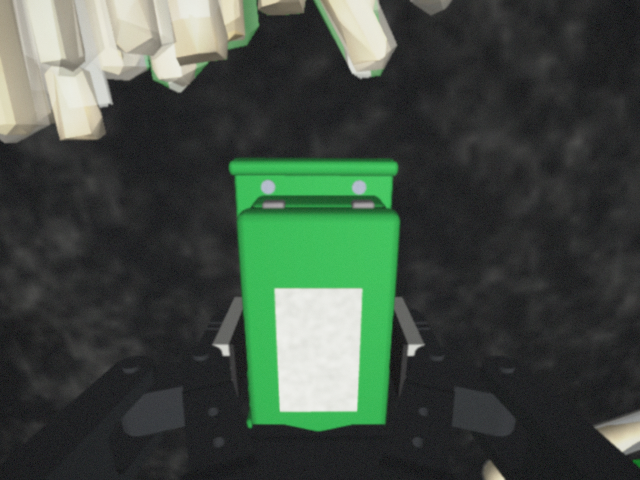

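Request:
move_arm:
  deltas: [50,2,-1,-1,0,0,0,50,1.4,0,0,0,0,0,50,0,0,0,0,0,0,50,0,0,0,0,0,0]

```text
t: 28.7
tcp_pos: [0.497, -0.3886, 0.0191]
tool_rot: [-0.536, -0.46, 0.536, -0.461]
force: [-1.7, 0.8, 5.1]
finger_gap: 0.621
```

Request:
move_arm:
  deltas: [85.4,0,0,0,0,0,0,85.4,0,0,0,0,0,0,85.4,0,0,0,0,0,0,85.4,0,0,0,0,0,0,85.4,-25,0,0,0,0,0,85.4,-40,0,0,0,0,0,85.4,-45,0,0,0,0,0,85.4,-45,0,0,0,0,0,85.4,-40,0,0,0,0,0,85.4,0,0,0,0,0,0]

```text
t: 29.7
tcp_pos: [0.4998, -0.3915, 0.2199]
tool_rot: [0.537, 0.456, -0.536, 0.466]
force: [0.9, -1.0, 0.8]
finger_gap: 1.0
```

```bash
python3 - <<'E'
from h import *
where()
s=viewer.snapshot("wrist"); cv2.imwrite("pics/w24.png",s["image"][:,:,::-1])
blobs(s,"green",.035,.055);blobs(s,"green",-.01,.025,win=(-.5,-.3))
for n in("top","scene"):
    s=viewer.snapshot(n); cv2.imwrite(f"pics/{n}9.png",s["image"][:,:,::-1])
    for c in HUE: print(n); blobs(s,c,.035,.055); blobs(s,c,-.01,.025,minn=150)
    if n=="top":
        for p in((284,268),(320,280)): print(p,cloud(s)[p[1],p[0]].round(3))
E
```

```text
t 29.7 tcp [ 499.8 -391.5  219.9] xax [ 0.009 -0.01  -1.   ] jaw yaw 171.32 gap 85.4 F [ 0.9 -1.   0.8] q [-0.84  0.55  1.43  0.    1.15  0.88]
green 0.035 n 4795 px [313. 216.] zmed 44.0 rect [ 495.8 -387.3] 103.6 53.3 -8.67
green -0.01 n 2789 px [311. 193.] zmed 4.2 rect [ 492.  -385.9] 140.2 71.1 -8.83
green -0.01 n 90 px [379. 331.] zmed 0.1 rect [ 352.4 -436.2] 92.4 3.2 89.95
top
red 0.035 n 305 px [196. 210.] zmed 43.8 rect [613.9 314.5] 77.2 41.2 2.09
red -0.01 n 415 px [202. 215.] zmed 5.6 rect [616.2 315.5] 112.4 64.5 3.67
top
yellow 0.035 n 341 px [178. 277.] zmed 43.9 rect [435.3 355.6] 74.8 42.8 1.95
yellow -0.01 n 436 px [184. 279.] zmed 5.5 rect [436.2 359.3] 111.4 67.3 3.03
top
green 0.035 n 99 px [ 68. 189.] zmed 43.1 rect [686.3 664.4] 120.3 7.9 -22.08
green 0.035 n 182 px [457. 240.] zmed 43.3 rect [ 504.3 -382.4] 81.0 37.6 -10.82
top
blue 0.035 n 579 px [230. 270.] zmed 43.7 rect [451.5 220. ] 104.9 55.3 -0.16
blue -0.01 n 468 px [237. 272.] zmed 5.6 rect [453.8 218.9] 138.2 69.7 1.36
(284, 268) [0.457 0.08  0.015]
(320, 280) [ 0.355 -0.011  0.768]
scene
red 0.035 
[... 166 characters left out ...]
x [239. 364.] zmed 43.5 rect [435.8 360. ] 77.0 42.2 1.78
yellow -0.01 n 446 px [244. 379.] zmed 5.0 rect [439.2 354.8] 114.1 62.2 3.03
scene
green 0.035 n 111 px [398. 173.] zmed 42.6 rect [ 529.8 -379.7] 71.8 38.8 -58.15
green 0.035 n 314 px [ 26. 413.] zmed 43.0 rect [695.3 693.1] 128.8 65.1 -23.81
green -0.01 n 174 px [394. 184.] zmed 7.3 rect [ 524.7 -362.7] 80.0 26.7 -23.14
green -0.01 n 375 px [102. 399.] zmed 13.0 rect [644.  577.4] 118.3 63.1 -15.36
green -0.01 n 322 px [ 28. 435.] zmed 13.0 rect [648.9 706.6] 81.2 42.4 -76.93
scene
blue 0.035 n 743 px [280. 317.] zmed 44.0 rect [452.  222.3] 105.0 55.0 0.01
blue -0.01 n 654 px [282. 333.] zmed 7.3 rect [451.4 220.9] 133.9 69.5 0.62
```

View pics/w24.png

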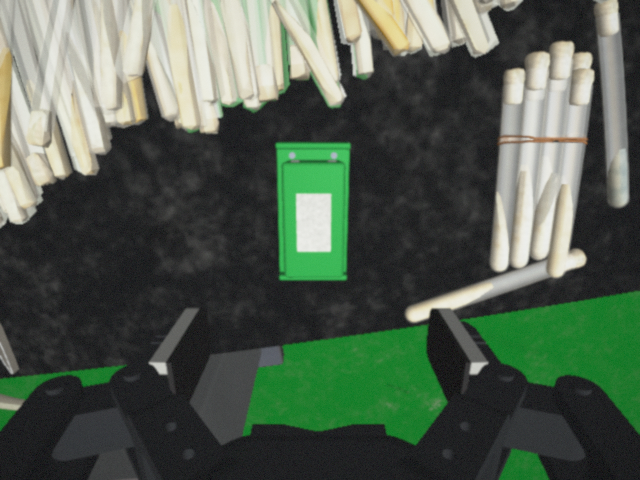

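View pics/top9.png

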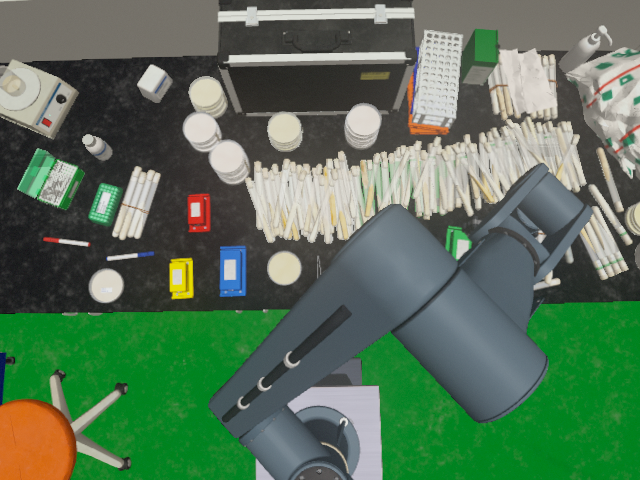

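All four boxes are in their cradles with their tops at about 44 mm. The plate (284,268) is unmoved. Letting the arm settle, then handing in.

Request:
move_arm:
  deltas: [85.4,0,0,0,0,0,0,85.4,0,0,0,0,0,0,85.4,0,0,0,0,0,0]

```text
t: 30.15
tcp_pos: [0.4964, -0.388, 0.2114]
tool_rot: [-0.536, -0.462, 0.536, -0.46]
force: [0.1, 0.4, -0.2]
finger_gap: 1.0
```

```bash
python3 - <<'E'
from h import *
where(); print(job.sign_off())
E
```

```text
t 30.15 tcp [ 496.4 -388.   211.4] xax [-0.002  0.002 -1.   ] jaw yaw 171.31 gap 85.4 F [ 0.1  0.4 -0.2] q [-0.84  0.56  1.44 -0.    1.15  0.88]
the job is handed in; nothing more can be done
None
```

I moved the boxes one at a time (red, yellow, blue, then green), set each on the cradle of its own colour, and handed the job in at t ≈ 30 s. The arm was clear of everything, with the gripper open.

- **Position:** in the wrist-camera checks after each release, every box was within about 3 mm of its cradle centre and within about 1° of its axis. Every box top was at about 44 mm, so the boxes lie flat on the base plates.
- **Second check:** the fixed cameras agreed to within about 4 mm for red, yellow and blue. Their view of green was partly blocked by the arm, so green rests on the wrist camera alone.
- **Plate and forceps:** the plate was unmoved in the last top view. The arm mostly hid the forceps there; they were never touched and looked undisturbed in the wrist views.

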